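# Clear the lathe bed, then hold a tool handle in the V-block for drilling

### The job

Before the new tool handle is drilled, clear the small lathe's bed: lay the chuck key, the spur centre and the live centre in the red tray, without dropping or throwing them. Then seat the ash handle squarely in the V-block, its brass ferrule towards the drill and its wood centred lengthways on the block, and finish while still holding it pressed down there, firmly but not forced, so that it bears on both faces of the V. Leave everything else where it is.

Things in the scene. Friction and masses are not known exactly. Their poses are not given: they have to be found in the camera images.
- lathe: Small grey bench lathe, fixed, its length across the robot's view. Origin on the bench under mid-bed; y along it to the headstock (tall box at the left, y 180 to 370, 250 high), x away from the robot. Bed 110 wide, 720 long, flat top 75 up. Drill chuck 44 dia points along -y, axis 170 up. V-block on the bed at y -80 to -20; loose accessories on the bed at y -130 to -330.
- v_seat (a point): Where blank_mid belongs: over the middle of the V-block, 170 above the bench; y along the V towards the drill. Steel V-block 60 long (y), only 38 wide (x), so fingers on the 44 mm handle pass down beside it. 90 degree V, lips 13 and bottom 31 below this point. Under it a dark saddle: 46 wide from 52 below, 100 wide from 77 below. Rigid.
- v_front: The half of the V-block, and V face, nearer the robot; rigid. A handle gripped a little off to one side can hang on one face only; let go for a moment, it settles home by itself. Origin at v_seat, axes as the lathe's.
- v_rear: The half of the V-block, and V face, farther from the robot; rigid. Origin at v_seat, axes as the lathe's.
- drill_tip (a point): Tip of the drill, on the handle's axis line, 115 from v_seat towards the headstock. Axes as the lathe's.
- chuck_key: Steel T-handled drill chuck key, about 80 g, lying flat on the bed. Shaft 13 dia along x from -33 to +45 (its thin toothed end), crossbar 60 long, 8 dia along y at x = -26. Origin: under the shaft, on the surface it lies on, where it is best gripped across y; shaft axis 6.5 above.
- spur_centre: Steel spur drive centre, about 100 g, lying on the bed. Head 25 dia from x = -13 to +13 with four spurs and a point to +20, plain taper shank 9 to 12 dia from -13 to -63. Origin: under the middle of the head, on the surface it lies on; axis along x, 12.5 above; grip the head across y.
- live_centre: Revolving (live) centre, about 160 g, lying on the bed. Brass-coloured bearing body 30 dia from x = -14 to +14, steel cone point to +32, taper shank 9 to 12 dia from -14 to -64. Origin: under the middle of the body, on the surface it lies on; axis along x, 15 above; grip the body across y.
- tray: Red open accessory tray, fixed to the bench, 110 (x) by 190 (y) and 35 high, walls and floor 3 thick; on the bench to the front left or front right. Origin: under its middle, on the bench.
- blank: Pale ash tool handle, 105 to 210 g, lying on the bench front left or front right: cylinder 44 dia, 120 long, three thin dark rings, brass ferrule 34 dia, 16 long on its +y end (towards the left at the start). y along its axis; origin at the start on the bench below the middle of the wood (it turns as the handle rolls).
- blank_mid (a point): Middle of the wooden part of the handle, on its axis (22 from its surface). y points to the ferrule.
- blank_ferrule (a point): Centre of the outer face of the handle's brass ferrule, on the axis, 76 from blank_mid.
- gouge: Bystander: bowl gouge, brown wooden handle, 430 long, 28 dia, lying along x at the left. Origin on the bench under the middle of the handle.
- skew_chisel: Bystander: skew chisel with black handle, 430 long, 28 dia, lying along x at the far left. Origin on the bench under the middle of the handle.
- sanding_block: Bystander: cork sanding block 100 x 60 x 30, on the bench before the lathe. Origin under its middle.
- wax_jar: Bystander: amber wax jar, 70 dia, 75 high, behind the lathe. Origin under its middle.
- turned_bowl: Bystander: wooden bowl, 150 dia, 60 high, at the right beyond the lathe's end. Origin under its middle.
- mallet: Bystander: dark carver's mallet standing on its head, 80 dia, 245 high, at the right. Origin under its middle.
- walnut_blank: Bystander: thin dark walnut blank standing on end, 30 dia, 110 high, no ferrule, at the right. Origin under its middle.
- abrasive_roll: Bystander: brown roll of abrasive, 90 dia, 50 high, behind the lathe. Origin under its middle.

How it is judged:
By the outcome, as a careful person would: the job done as asked, in the order asked, and still so for the second after the job is handed in, while the arm keeps its last pose, push and grip.
It also fails if it takes over 72 s, if anything falls off the work surface, if the arm or the gripper's body presses on something with over 40 N, if the wrist force passes 120 N, or if a joint passes its speed limit or range.

### The arm

A 7-joint arm with a two-finger parallel gripper is mounted at the origin on the work surface. World frame = base frame: x ahead of the robot, y to its left, z up, the work surface at z = 0. Lengths are in m, angles in rad, forces in N, time in s.
With the tool pointing down it reaches from about 0.425 to 0.925 m from the base axis. Payload 6.8 kg.
Tool frame: the origin (TCP) lies at the very end of the fingers, on their centre line; the grasp point (between the pads) lies 19 mm behind it; z points along the fingers, y is the direction in which the jaws open and shut (so a half turn about z gives the same grasp; the last joint's range is limited). The gripper opens to 85 mm and grips with 20 to 120 N. Pads are 22 mm wide; open, the fingers measure 114 mm over their backs; the gripper's body (76 mm by 85 mm) begins 54 mm behind the grasp point. The pads swing forward as they close: fully open they stand 13 mm farther back than shut.
Start: joints at [-0.108, 0.477, 0.022, 1.555, -0.011, 1.109, -0.083], TCP at [0.675, 0, 0.231] pointing down, gripper open.
Joint ranges: [-2.96, 2.96], [-0.34, 2.1], [-1.41, 1.46], [0.24, 2.44], [-1.37, 4.51], [0.17, 1.92], [-2.96, 2.96]. Speed limits (rad/s): [2.39, 2.39, 3.14, 3.14, 3.14, 3.14, 3.14].

### API

Orientations are given as a rotation vector (axis times angle).
In Python, from bench import monitor, viewer, job gives the robot as it stands. The module is installed in compiled form; this text tells all that it offers.
- The arm moves only by the tool drive_tool, never from a script. Its argument "commands" is a list of rows, each an object with "linear": the shift along the tool's x, y, z in m, a list of three; "dr": the turn, a rotation vector about the tool's x, y, z in degrees, a list of three; "jaw": the closure, from 0 (fully open) to 1 (shut). A call has 1 to 8 rows; each row shifts and turns the pose as measured when the row begins, along the tool's axes as they then stand; what a row does not reach is not made up. A row lasts 1/8 s, in which the tool goes at most 62.5 mm and 10.7 degrees, less where a joint would pass 70% of its speed; a pose out of reach is approached as far as the arm can. A call is refused whole if a number of a shift passes 0.0625 or a number of a turn 10.7, either way. A call with a gripper value outside its range is refused whole. The fingers move at their own pace and stop on an object; "force" is the grip in N (left out, the last holds). Time passes only in rows, so rows that do not move let the fingers close. It gives the time, the measured TCP pose, the force and the opening at its end, in the units of the state.
- monitor.get_obs(): the state, without advancing time (a new reading comes with each control period).
- viewer.grab_frame(name): name is "scene" or "side" or "wrist"; returns the picture (420x560x3 uint8, red, green, blue); there is no depth.
- viewer.calibration(name): a dict with "K" (3x3 intrinsics, pixels), "R" (3x3) and "t" (3): a world point X has camera coordinates R X + t. Camera axes: x right, y down, z forward; pixel columns grow to the right and rows downward; lengths in m; the calibration is good to about 2 mm. A picture is of the moment at which its call begins: read the wrist's pose just before it. calibration takes no time and is no camera call; for the wrist camera it gives the pose at the moment of the call.
- job.hand_in(): hands the job in, once; it reports no verdict.
The state is a dict: "clock": time; "joints": joint angles; "qvel": joint speeds; "tau": joint torques, N m; "tcp_pos": TCP position; "orientation": TCP orientation; "contact_force": force on the tool from outside, world axes, zero at the start; "moment": the same for the moment, N m; "grip_width": finger opening in m.
Only numpy, scipy, OpenCV 4.12 (cv2) and the standard library are available. Lean on these libraries where they do the work, as an engineer would, in place of code of your own. Each camera call takes 0.05 s, during which the arm holds its last target.

## Working session

There is one attempt and no reset: what is moved stays moved. The work goes in short steps, Python scripts to look and compute and a tool call to move; the robot and the scene stay as the last step left them, time stands still between calls to the robot, and variables do not carry over. Pictures are saved under pics/ and viewed, and the job is handed in when it is done.

Besides the shell and the picture viewer there is one more tool, called after "Call:" as a command line: name --argument value ..., lists and objects as JSON in quotes. drive_tool: Moves the arm, as the interface text tells. Its arguments: {"type":"object","properties":{"commands":{"type":"array"},"force":{"type":"number"}},"required":["commands"]}

```bash
mkdir -p pics; ls; python3 - <<'E'
from bench import monitor, viewer, job
import cv2
o=monitor.get_obs(); print(o)
for n in ["scene","side","wrist"]:
    c=viewer.calibration(n); print(n,c)
    im=viewer.grab_frame(n); cv2.imwrite(f"pics/{n}0.png",im[:,:,::-1])
E
```

```text
pics
{'clock': 0.0, 'joints': array([-0.10810854,  0.47778773,  0.02234051,  1.55647248, -0.01145605,
        1.10926998, -0.08310838]), 'qvel': array([-7.97701908e-05,  7.99605840e-04, -8.07723583e-05, -1.63884073e-04,
        1.36519028e-03, -6.66501485e-04, -1.39598150e-03]), 'tau': array([-5.45967814e-04, -5.96443820e+01,  1.60769675e+00, -2.81194621e+01,
        1.24063640e-02,  9.39900521e-03,  2.20753498e-05]), 'tcp_pos': array([ 6.74407370e-01, -2.27596476e-05,  2.30325148e-01]), 'orientation': array([-2.22058239e+00, -2.22067223e+00,  2.19276397e-03]), 'contact_force': array([ 0.21154471, -0.60252957, -0.21721391]), 'moment': array([0.01548071, 0.00328443, 0.01018396]), 'grip_width': 0.08577600193355706}
scene {'K': array([[448.05337631,   0.        , 281.72624002],
       [  0.        , 448.05337631, 210.38692065],
       [  0.        ,   0.        ,   1.        ]]), 'R': array([[-0.29177952,  0.95620953,  0.0229792 ],
       [ 0.60566809,  0.20330232, -0.76930769],
       [-0.74029107, -0.21055046, -0.63846506]]), 't': array([ 0.13339503, -0.26569946,  2.02418597])}
side {'K': array([[440.6101967 ,   0.        , 277.2088826 ],
       [  0.        , 440.6101967 , 212.76553488],
       [  0.        ,   0.        ,   1.        ]]), 'R': array([[ 0.91059364, -0.41329978,  0.00158524],
       [-0.28269298, -0.62562594, -0.72710169],
       [ 0.30150273,  0.66164604, -0.68652795]]), 't': array([-0.49726331,  0.28946308,  1.3290683 ])}
wrist {'K': array([[357.43968551,   0.        , 284.9812035 ],
       [  0.        , 357.43968551, 215.82449728],
       [  0.        ,   0.        ,   1.        ]]), 'R': array([[ 9.99997673e-01,  4.19832200e-04, -2.11598054e-03],
       [ 1.02420668e-03, -9.55676523e-01,  2.94416940e-01],
       [-1.89858722e-03, -2.94418423e-01, -9.55674729e-01]]), 't': array([-0.67406558, -0.03872333,  0.37901826])}
```

View pics/scene0.png

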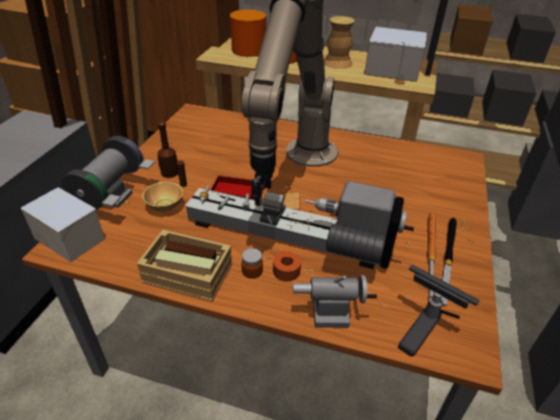

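View pics/side0.png

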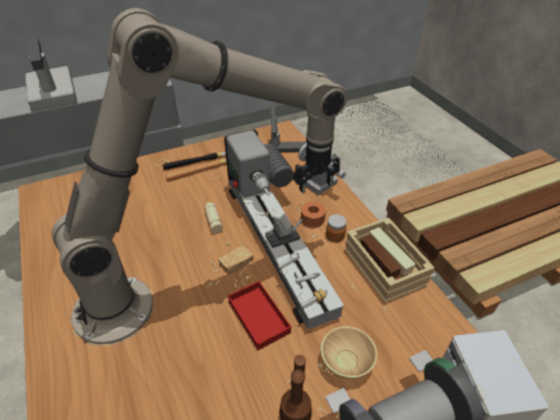

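View pics/wrist0.png

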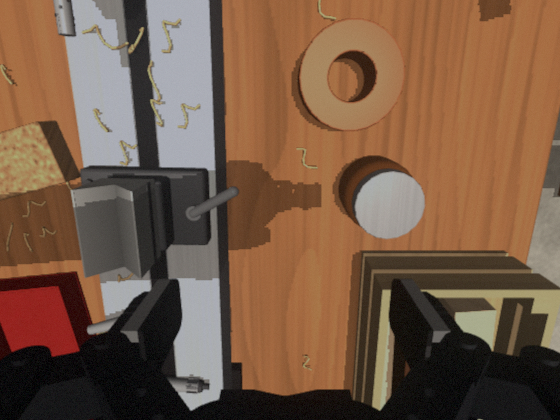

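```bash
cat > h.py <<'E'
from bench import monitor, viewer, job
import numpy as np, cv2
from scipy.spatial.transform import Rotation as Rn
def ray(cal,px):
    d=np.linalg.inv(cal["K"])@np.array([px[0],px[1],1.]); R=np.array(cal["R"]);t=np.array(cal["t"])
    return -R.T@t, R.T@d/np.linalg.norm(d)
def onz(cal,px,z):
    c,d=ray(cal,px); return c+d*(z-c[2])/d[2]
def proj(cal,X):
    p=cal["K"]@(cal["R"]@np.array(X)+cal["t"]); return p[:2]/p[2]
def tri(*obs):
    A=np.zeros((3,3));b=np.zeros(3);L=[]
    for cal,px in obs:
        c,d=ray(cal,px);P=np.eye(3)-np.outer(d,d);A+=P;b+=P@c;L.append((c,d))
    X=np.linalg.solve(A,b); return X,[float(np.linalg.norm((np.eye(3)-np.outer(d,d))@(X-c))) for c,d in L]
def grab(name,tag):
    import pickle
    cal=viewer.calibration(name); o=monitor.get_obs(); im=viewer.grab_frame(name)
    cv2.imwrite(f"pics/{tag}.png",im[:,:,::-1]); pickle.dump(cal,open(f"pics/{tag}.pkl","wb"))
    return im,cal,o
def load(tag):
    import pickle
    return cv2.imread(f"pics/{tag}.png"),pickle.load(open(f"pics/{tag}.pkl","rb"))
def st():
    o=monitor.get_obs(); R=Rn.from_rotvec(o["orientation"])
    print("t",round(o["clock"],3),"tcp",np.round(o["tcp_pos"],4),"F",np.round(o["contact_force"],1),"w",round(o["grip_width"],4)); print(np.round(R.as_matrix(),3).tolist()); return o,R
E
python3 - <<'E'
from h import *
import pickle
for n in ["scene","side","wrist"]: pickle.dump(viewer.calibration(n),open(f"pics/{n}0.pkl","wb"))
for n,(a,b,c,d) in {"scene":(170,150,310,255),"side":(190,190,350,350)}.items():
    im=cv2.imread(f"pics/{n}0.png")[b:d,a:c]; cv2.imwrite(f"pics/{n}0c.png",cv2.resize(im,None,fx=(5 if n=="scene" else 3.7),fy=(5 if n=="scene" else 3.7),interpolation=cv2.INTER_CUBIC))
_,s=load("side0"); _,c=load("scene0"); _,w=load("wrist0")
# bed corners etc from side
for p,z in [((338,297),.075),((302,322),.075),((213,216),.02),((259,315),.035),((236,259),.03)]: print("side",p,onz(s,p,z))
for p,z in [((80,228),.157),((145,228),.157),((130,310),.082),((150,385),.082),((40,320),.003)]: print("wrist",p,onz(w,p,z))
E
```

```text
side (338, 297) [ 0.6079937  -0.28749972  0.075     ]
side (302, 322) [ 0.47592498 -0.31902007  0.075     ]
side (213, 216) [0.39980271 0.24006835 0.02      ]
side (259, 315) [ 0.38630102 -0.22463297  0.035     ]
side (236, 259) [0.40150809 0.00595938 0.03      ]
wrist (80, 228) [5.43776478e-01 2.81415664e-04 1.57000000e-01]
wrist (145, 228) [5.85262137e-01 3.25393859e-04 1.57000000e-01]
wrist (130, 310) [ 0.5309211  -0.10594311  0.082     ]
wrist (150, 385) [ 0.54002428 -0.1909819   0.082     ]
wrist (40, 320) [ 0.3828657  -0.16886166  0.003     ]
```

View pics/scene0c.png

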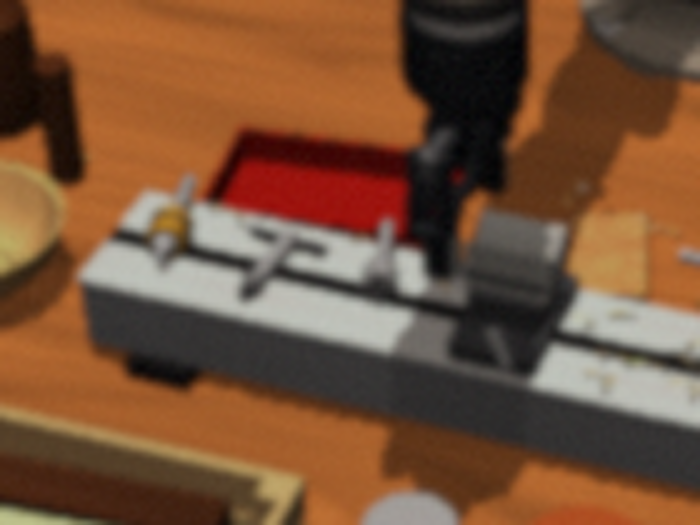

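View pics/side0c.png

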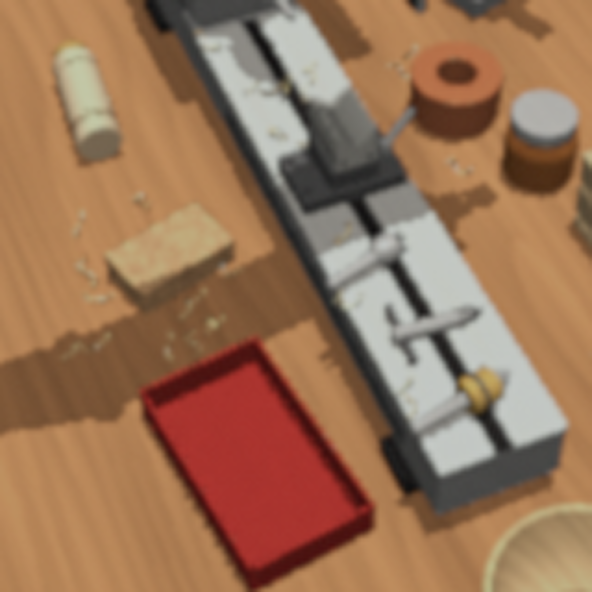

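```bash
cat >> h.py <<'E'
def plan(targets,o=None):
    """targets: list of (pos, yaw of tool-y axis dir in world deg [or None], nrows, jaw); tool down."""
    import json
    o=o or monitor.get_obs(); p=np.array(o["tcp_pos"]);R=Rn.from_rotvec(o["orientation"])
    rows=[]
    for pos,yaw,n,jaw in targets:
        pos=np.array(pos,float)
        if yaw is None: yaw=np.degrees(np.arctan2(R.as_matrix()[1,1],R.as_matrix()[0,1]))
        a=np.radians(yaw); y=np.array([np.cos(a),np.sin(a),0]);z=np.array([0,0,-1.]);x=np.cross(y,z)
        T=Rn.from_matrix(np.c_[x,y,z]); dv=(R.inv()*T).as_rotvec()/n; dp=(pos-p)/n
        for i in range(n):
            l=R.inv().apply(dp); d=np.degrees(dv); l=np.round(l,4);d=np.round(d,1)
            rows.append({"linear":l.tolist(),"dr":d.tolist(),"jaw":jaw})
            p=p+R.apply(l); R=R*Rn.from_rotvec(np.radians(d))
    for i in range(0,len(rows),8): print(json.dumps(rows[i:i+8]))
E
python3 - <<'E'
from h import *
plan([((.56,-.2,.31),90,9,0)])
E
```

```text
[{"linear": [-0.0222, -0.0127, -0.0088], "dr": [-0.0, -0.0, -10.0], "jaw": 0}, {"linear": [-0.0197, -0.0164, -0.0088], "dr": [-0.0, -0.0, -10.0], "jaw": 0}, {"linear": [-0.0165, -0.0196, -0.0088], "dr": [-0.0, -0.0, -10.0], "jaw": 0}, {"linear": [-0.0129, -0.0221, -0.0088], "dr": [-0.0, -0.0, -10.0], "jaw": 0}, {"linear": [-0.0088, -0.024, -0.0088], "dr": [-0.0, -0.0, -10.0], "jaw": 0}, {"linear": [-0.0045, -0.0252, -0.0088], "dr": [-0.0, -0.0, -10.0], "jaw": 0}, {"linear": [-0.0001, -0.0256, -0.0088], "dr": [-0.0, -0.0, -10.0], "jaw": 0}, {"linear": [0.0044, -0.0252, -0.0088], "dr": [-0.0, -0.0, -10.0], "jaw": 0}]
[{"linear": [0.0087, -0.0241, -0.0088], "dr": [-0.0, -0.0, -10.0], "jaw": 0}]
```

Call:
drive_tool --commands '[{"linear":[-0.022,-0.013,-0.009],"dr":[0,0,-10],"jaw":0},{"linear":[-0.02,-0.016,-0.009],"dr":[0,0,-10],"jaw":0},{"linear":[-0.0165,-0.0196,-0.009],"dr":[0,0,-10],"jaw":0},{"linear":[-0.013,-0.022,-0.009],"dr":[0,0,-10],"jaw":0},{"linear":[-0.009,-0.024,-0.009],"dr":[0,0,-10],"jaw":0},{"linear":[-0.0045,-0.025,-0.009],"dr":[0,0,-10],"jaw":0},{"linear":[0,-0.0256,-0.009],"dr":[0,0,-10],"jaw":0},{"linear":[0.0044,-0.025,-0.009],"dr":[0,0,-10],"jaw":0}]'

```text
clock: 1.15
tcp_pos: [0.5726, -0.1818, 0.3007]
orientation: [-0.194, -3.126, -0.0]
contact_force: [0.3, -0.3, 0.1]
grip_width: 0.0854
```

Call:
drive_tool --commands '[{"linear":[0.009,-0.024,-0.009],"dr":[0,0,-10],"jaw":0},{"linear":[0,0,0],"dr":[0,0,0],"jaw":0},{"linear":[0,0,0],"dr":[0,0,0],"jaw":0}]'

```text
clock: 1.52
tcp_pos: [0.5593, -0.207, 0.3097]
orientation: [0.079, -3.131, -0.001]
contact_force: [0.3, 0.2, -0.1]
grip_width: 0.0854
```

```bash
python3 - <<'E'
from h import *
st(); grab("wrist","w1")
E
```

```text
t 1.525 tcp [ 0.5593 -0.207   0.3097] F [ 0.3  0.2 -0.1] w 0.0854
[[-0.999, -0.05, -0.01], [-0.05, 0.999, 0.001], [0.01, 0.001, -1.0]]
```

View pics/w1.png

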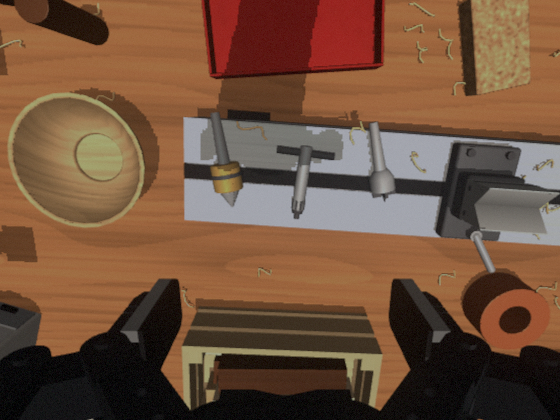

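```bash
python3 - <<'E'
from h import *
_,c=load("w1")
for n,p,z in [("live",(227,178),.09),("ltip",(232,206),.09),("lsh",(214,115),.09),("keybar",(305,153),.08),("keytip",(297,217),.08),("spur",(382,182),.0875),("spsh",(376,124),.0875),("bedNR",(184,118),.075),("bedFR",(184,218),.075),("bedN2",(460,133),.075),("trayA",(207,74),.035),("trayB",(384,64),.035),("vn",(474,188),.157),("vf",(482,232),.157)]: print(n,np.round(onz(c,p,z),4))
plan([((.55,-.28,.23),90,4,0)])
E
```

```text
live [ 0.5558 -0.2666  0.09  ]
ltip [ 0.5852 -0.2612  0.09  ]
lsh [ 0.4942 -0.2795  0.09  ]
keybar [ 0.5275 -0.1878  0.08  ]
keytip [ 0.5968 -0.1919  0.08  ]
spur [ 0.5524 -0.1066  0.0875]
spsh [ 0.4948 -0.12    0.0875]
bedNR [ 0.4991 -0.3129  0.075 ]
bedFR [ 0.6057 -0.316   0.075 ]
bedN2 [ 0.4996 -0.0293  0.075 ]
trayA [ 0.4528 -0.2973  0.035 ]
trayB [ 0.433 -0.106  0.035]
vn [ 0.5409 -0.0484  0.157 ]
vf [ 0.5794 -0.0335  0.157 ]
[{"linear": [0.003, -0.0181, 0.02], "dr": [0.0, -0.1, 0.7], "jaw": 0}, {"linear": [0.0029, -0.0181, 0.02], "dr": [0.0, -0.1, 0.7], "jaw": 0}, {"linear": [0.0027, -0.0182, 0.0199], "dr": [0.0, -0.1, 0.7], "jaw": 0}, {"linear": [0.0025, -0.0182, 0.0199], "dr": [0.0, -0.1, 0.7], "jaw": 0}]
```

Call:
drive_tool --commands '[{"linear":[0.003,-0.018,0.02],"dr":[0,0,-2],"jaw":0},{"linear":[0.003,-0.018,0.02],"dr":[0,0,-2],"jaw":0},{"linear":[0.003,-0.018,0.02],"dr":[0,0,-2],"jaw":0},{"linear":[0.0025,-0.018,0.02],"dr":[0,0,-2],"jaw":0},{"linear":[0,0,0],"dr":[0,0,0],"jaw":0}]'

```text
clock: 2.2
tcp_pos: [0.5576, -0.2741, 0.2257]
orientation: [0.307, -3.116, -0.007]
contact_force: [0.1, 0.6, 0.7]
grip_width: 0.0856
```

```bash
python3 - <<'E'
from h import *
st(); grab("wrist","w2")
E
```

```text
t 2.2 tcp [ 0.5576 -0.2741  0.2257] F [0.1 0.6 0.7] w 0.0856
[[-0.981, -0.195, -0.011], [-0.195, 0.981, 0.003], [0.01, 0.006, -1.0]]
```

View pics/w2.png

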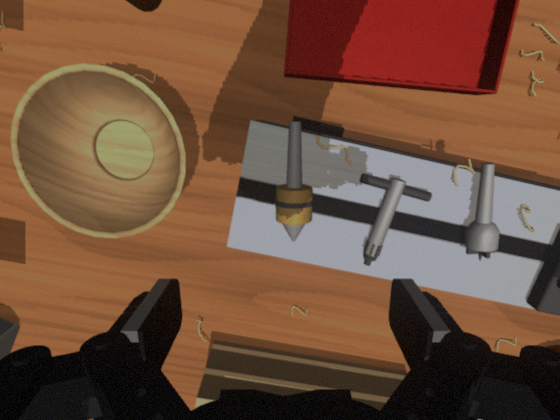

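```bash
python3 - <<'E'
from h import *
_,c=load("w1");_,d=load("w2")
for n,p,q in [("live",(227,178),(294,206)),("ltip",(232,206),(293,241)),("lsh",(214,115),(295,123)),("keybar",(305,153),(398,188)),("keytip",(297,217),(370,260)),("spur",(382,182),(482,238)),("spsh",(376,124),(487,166)),("bedN",(184,118),(250,121)),("bedF",(184,218),(229,247)),("trayA",(207,76),(286,75)),("trayB",(384,66),(496,93))]:
    X,e=tri((c,p),(d,q)); print(n,np.round(X,4),np.round(e,4), "B:",np.round(onz(d,q,X[2]*0+(.09 if n[0]=='l' else .083)),4))
E
```

```text
live [ 0.5558 -0.2664  0.0921] [0.0004 0.0004] B: [ 0.5567 -0.2663  0.09  ]
ltip [ 0.5851 -0.2611  0.0921] [0.0004 0.0004] B: [ 0.5863 -0.261   0.09  ]
lsh [ 0.4936 -0.2788  0.0936] [0.0005 0.0005] B: [ 0.4931 -0.2787  0.09  ]
keybar [ 0.5262 -0.1885  0.0908] [0.0002 0.0002] B: [ 0.5271 -0.1856  0.083 ]
keytip [ 0.5943 -0.1917  0.0835] [0.0014 0.0014] B: [ 0.593  -0.1914  0.083 ]
spur [ 0.5527 -0.1073  0.0897] [0.0007 0.0007] B: [ 0.555 -0.103  0.083]
spsh [ 0.4955 -0.1177  0.0782] [0.0005 0.0005] B: [ 0.4959 -0.1206  0.083 ]
bedN [ 0.4992 -0.3136  0.0722] [0. 0.] B: [ 0.4987 -0.3127  0.083 ]
bedF [ 0.6013 -0.312   0.0902] [0.0004 0.0004] B: [ 0.6047 -0.3128  0.083 ]
trayA [ 0.4576 -0.2923  0.0587] [0.001 0.001] B: [ 0.4607 -0.292   0.083 ]
trayB [ 0.4341 -0.1045  0.0301] [0.0003 0.0003] B: [ 0.442  -0.1335  0.083 ]
```

```bash
python3 - <<'E'
from h import *
plan([((.556,-.2665,.105),101.3,5,0.3)])
E
```

```text
[{"linear": [0.0001, 0.0012, 0.0244], "dr": [0.1, -0.1, 0.0], "jaw": 0.3}, {"linear": [0.0001, 0.0013, 0.0244], "dr": [0.1, -0.1, 0.0], "jaw": 0.3}, {"linear": [0.0001, 0.0013, 0.0244], "dr": [0.1, -0.1, 0.0], "jaw": 0.3}, {"linear": [0.0002, 0.0014, 0.0244], "dr": [0.1, -0.1, 0.0], "jaw": 0.3}, {"linear": [0.0002, 0.0014, 0.0244], "dr": [0.1, -0.1, 0.0], "jaw": 0.3}]
```

Call:
drive_tool --commands '[{"linear":[0,0.0013,0.024],"dr":[0.1,-0.1,0],"jaw":0.3},{"linear":[0,0.0013,0.024],"dr":[0.1,-0.1,0],"jaw":0.3},{"linear":[0,0.0013,0.024],"dr":[0.1,-0.1,0],"jaw":0.3},{"linear":[0,0.0013,0.024],"dr":[0.1,-0.1,0],"jaw":0.3},{"linear":[0.0004,0.0014,0.024],"dr":[0.1,-0.1,0],"jaw":0.3},{"linear":[0,0,0],"dr":[0,0,0],"jaw":0.3}]' --force 40

```text
clock: 3.0
tcp_pos: [0.5654, -0.2558, 0.1118]
orientation: [-0.315, 3.112, -0.006]
contact_force: [-0.7, -0.5, -0.3]
grip_width: 0.0598
```

```bash
python3 - <<'E'
from h import *
st(); grab("wrist","w3")
plan([((.556,-.2665,.078),101.3,2,0.3)])
E
```

```text
t 3.0 tcp [ 0.5654 -0.2558  0.1118] F [-0.7 -0.5 -0.3] w 0.0598
[[-0.98, -0.201, 0.014], [-0.201, 0.98, -0.003], [-0.014, -0.006, -1.0]]
[{"linear": [0.0065, -0.0039, 0.0175], "dr": [-0.2, 0.5, 0.1], "jaw": 0.3}, {"linear": [0.0063, -0.004, 0.0176], "dr": [-0.2, 0.5, 0.1], "jaw": 0.3}]
```

View pics/w3.png

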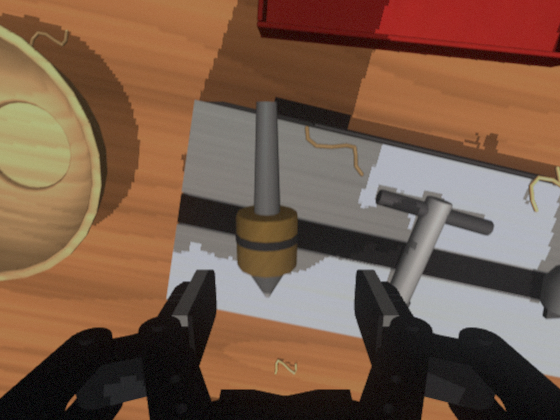

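Call:
drive_tool --commands '[{"linear":[0.0065,-0.004,0.0],"dr":[-0.2,0.5,0.1],"jaw":0.3},{"linear":[0.0063,-0.004,0.005],"dr":[-0.2,0.5,0.1],"jaw":0.3},{"linear":[0,0,0],"dr":[0,0,0],"jaw":0.3}]'

```text
clock: 3.42
tcp_pos: [0.5571, -0.2678, 0.1115]
orientation: [-0.31, 3.124, -0.004]
contact_force: [-0.4, -0.5, 0.3]
grip_width: 0.0597
```

```bash
python3 - <<'E'
from h import *
st()
plan([((.556,-.2665,.078),101.3,2,0.3)])
_,c=load("w3")
for n,p,z in [("body",(267,240),.09),("tip",(267,297),.09),("bodyfar",(267,275),.09),("bodynear",(267,207),.09)]: print(n,np.round(onz(c,p,z),4))
E
```

```text
t 3.425 tcp [ 0.5571 -0.2678  0.1115] F [-0.4 -0.5  0.3] w 0.0597
[[-0.981, -0.196, 0.002], [-0.196, 0.981, -0.002], [-0.002, -0.003, -1.0]]
[{"linear": [0.0005, 0.0008, 0.0168], "dr": [-0.1, 0.0, 0.0], "jaw": 0.3}, {"linear": [0.0005, 0.0008, 0.0168], "dr": [-0.1, 0.0, 0.0], "jaw": 0.3}]
body [ 0.5554 -0.2671  0.09  ]
tip [ 0.5864 -0.2613  0.09  ]
bodyfar [ 0.574  -0.2636  0.09  ]
bodynear [ 0.5388 -0.2703  0.09  ]
```

Call:
drive_tool --commands '[{"linear":[0,0.0006,0.015],"dr":[0,0,0],"jaw":0.3},{"linear":[0,0.0006,0.013],"dr":[0,0,0],"jaw":0.3},{"linear":[0,0,0],"dr":[0,0,0],"jaw":0.3}]'

```text
clock: 3.8
tcp_pos: [0.5567, -0.2666, 0.0814]
orientation: [-0.309, 3.125, -0.003]
contact_force: [0.2, -0.1, -0.7]
grip_width: 0.0599
```

```bash
python3 - <<'E'
from h import *
st()
plan([((.556,-.2665,.077),101.3,1,0.3)])
E
```

```text
t 3.8 tcp [ 0.5567 -0.2666  0.0814] F [ 0.2 -0.1 -0.7] w 0.0599
[[-0.981, -0.196, 0.002], [-0.196, 0.981, -0.002], [-0.001, -0.002, -1.0]]
[{"linear": [0.0007, 0.0002, 0.0044], "dr": [-0.1, 0.1, -0.0], "jaw": 0.3}]
```

Good. Go the last 4 mm and close.

Call:
drive_tool --commands '[{"linear":[0.0005,0,0.004],"dr":[0,0,0],"jaw":0.3},{"linear":[0,0,0],"dr":[0,0,0],"jaw":1},{"linear":[0,0,0],"dr":[0,0,0],"jaw":1},{"linear":[0,0,0],"dr":[0,0,0],"jaw":1},{"linear":[0,0,0],"dr":[0,0,0],"jaw":1}]' --force 50

```text
clock: 4.42
tcp_pos: [0.5565, -0.2665, 0.0773]
orientation: [-0.31, 3.124, -0.003]
contact_force: [-0.1, 0.9, -0.5]
grip_width: 0.0291
```

```bash
python3 - <<'E'
from h import *
st()
E
```

```text
t 4.425 tcp [ 0.5565 -0.2665  0.0773] F [-0.1  0.9 -0.5] w 0.0291
[[-0.981, -0.196, 0.002], [-0.196, 0.981, -0.002], [-0.002, -0.002, -1.0]]
```

```bash
python3 - <<'E'
from h import *
o,_=st(); print(o["joints"])
plan([((.556,-.2665,.20),101.3,3,1),((.46,-.25,.21),131,4,1)])
E
```

```text
t 4.425 tcp [ 0.5565 -0.2665  0.0773] F [-0.1  0.9 -0.5] w 0.0291
[[-0.981, -0.196, 0.002], [-0.196, 0.981, -0.002], [-0.002, -0.002, -1.0]]
[ 0.48818229  0.56640245 -0.19177316  1.81129547  0.14805328  0.77513898
  1.98830801]
[{"linear": [0.0001, -0.0, -0.0409], "dr": [-0.0, 0.0, 0.0], "jaw": 1}, {"linear": [0.0001, -0.0, -0.0409], "dr": [-0.0, 0.0, 0.0], "jaw": 1}, {"linear": [0.0001, -0.0, -0.0409], "dr": [-0.0, 0.0, 0.0], "jaw": 1}, {"linear": [0.0227, 0.0087, -0.0026], "dr": [-0.0, 0.0, -7.4], "jaw": 1}, {"linear": [0.0214, 0.0116, -0.0026], "dr": [-0.0, 0.0, -7.4], "jaw": 1}, {"linear": [0.0197, 0.0142, -0.0026], "dr": [-0.0, 0.0, -7.4], "jaw": 1}, {"linear": [0.0177, 0.0167, -0.0026], "dr": [-0.0, 0.0, -7.4], "jaw": 1}]
```

Call:
drive_tool --commands '[{"linear":[0,0,-0.02],"dr":[0,0,0],"jaw":1},{"linear":[0,0,-0.04],"dr":[0,0,0],"jaw":1},{"linear":[0,0,-0.04],"dr":[0,0,0],"jaw":1},{"linear":[0.022,0.009,-0.02],"dr":[0,0,-6.2],"jaw":1},{"linear":[0.021,0.011,-0.003],"dr":[0,0,-6.2],"jaw":1},{"linear":[0.02,0.014,0],"dr":[0,0,-6.2],"jaw":1},{"linear":[0.018,0.016,0],"dr":[0,0,-6.2],"jaw":1},{"linear":[0,0,0],"dr":[0,0,0],"jaw":1}]'

```text
clock: 5.42
tcp_pos: [0.461, -0.2483, 0.2143]
orientation: [-0.992, 2.973, -0.015]
contact_force: [0.7, -0.7, -0.9]
grip_width: 0.0292
```

```bash
python3 - <<'E'
from h import *
o,_=st(); print(o["joints"]); grab("wrist","w4")
E
```

```text
t 5.425 tcp [ 0.461  -0.2483  0.2143] F [ 0.7 -0.7 -0.9] w 0.0292
[[-0.8, -0.601, 0.01], [-0.601, 0.8, -0.007], [-0.004, -0.012, -1.0]]
[ 0.6416231   0.2602204  -0.31530313  1.92509137  0.10132857  0.95910512
  2.4939773 ]
```

View pics/w4.png

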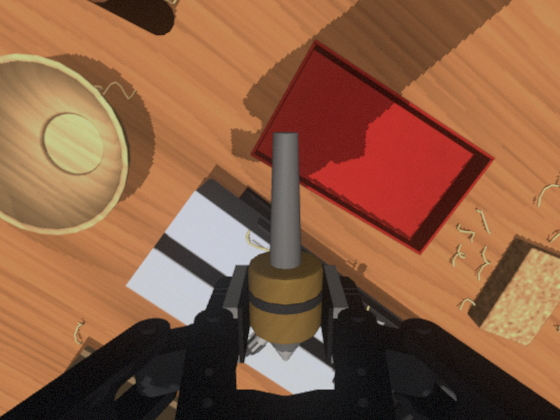

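```bash
cat >> h.py <<'E'
E
python3 - <<'E'
from h import *
_,c=load("w4"); P=[onz(c,p,.035) for p in [(316,41),(493,158),(420,252),(252,155)]]
for p in P: print(np.round(p,4))
P=np.array(P); ct=P.mean(0); u=(P[1]+P[2]-P[0]-P[3]); print(ct, np.degrees(np.arctan2(-u[0],u[1])), np.linalg.norm(P[1]-P[0]),np.linalg.norm(P[2]-P[1]))
E
```

```text
[ 0.3472 -0.305   0.035 ]
[ 0.327  -0.1203  0.035 ]
[ 0.4323 -0.1094  0.035 ]
[ 0.454  -0.2931  0.035 ]
[ 0.39012231 -0.20693853  0.035     ] 6.495845957298222 0.18575485300889027 0.10580471435198564
```

```bash
python3 - <<'E'
from h import *
plan([((.408,-.2503,.10),126.5,4,1)])
E
```

```text
[{"linear": [0.0113, 0.0081, 0.0285], "dr": [-0.2, 0.1, 0.1], "jaw": 1}, {"linear": [0.0113, 0.008, 0.0285], "dr": [-0.2, 0.1, 0.1], "jaw": 1}, {"linear": [0.0112, 0.0079, 0.0286], "dr": [-0.2, 0.1, 0.1], "jaw": 1}, {"linear": [0.0112, 0.0078, 0.0286], "dr": [-0.2, 0.1, 0.1], "jaw": 1}]
```

Call:
drive_tool --commands '[{"linear":[0.0113,0.008,0.028],"dr":[-0.2,0.1,0.1],"jaw":1},{"linear":[0.0113,0.008,0.028],"dr":[-0.2,0.1,0.1],"jaw":1},{"linear":[0.0113,0.008,0.028],"dr":[-0.2,0.1,0.1],"jaw":1},{"linear":[0.0113,0.008,0.028],"dr":[-0.2,0.1,0.1],"jaw":1},{"linear":[0,0,0],"dr":[0,0,0],"jaw":1}]'

```text
clock: 6.1
tcp_pos: [0.415, -0.2519, 0.1035]
orientation: [-0.972, 2.98, -0.009]
contact_force: [0.0, -0.8, -1.7]
grip_width: 0.0291
```

```bash
python3 - <<'E'
from h import *
st(); grab("wrist","w5")
plan([((.408,-.2503,.045),126.5,2,1),((.408,-.2503,.0075),126.5,3,1)])
E
```

```text
t 6.1 tcp [ 0.415  -0.2519  0.1035] F [ 0.  -0.8 -1.7] w 0.0291
[[-0.808, -0.589, 0.008], [-0.589, 0.808, -0.003], [-0.005, -0.008, -1.0]]
[{"linear": [0.0032, 0.0037, 0.0299], "dr": [-0.3, 0.2, -0.2], "jaw": 1}, {"linear": [0.0031, 0.0036, 0.0299], "dr": [-0.3, 0.2, -0.2], "jaw": 1}, {"linear": [0.0, 0.0, 0.0125], "dr": [-0.0, -0.0, 0.0], "jaw": 1}, {"linear": [0.0, 0.0, 0.0125], "dr": [-0.0, -0.0, 0.0], "jaw": 1}, {"linear": [0.0, 0.0, 0.0125], "dr": [-0.0, -0.0, 0.0], "jaw": 1}]
```

View pics/w5.png

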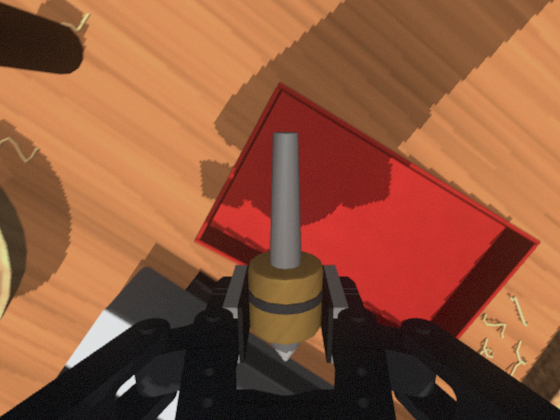

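Call:
drive_tool --commands '[{"linear":[0.0035,0.0037,0.02],"dr":[-0.2,0.2,0],"jaw":1},{"linear":[0.0031,0.0036,0.02],"dr":[-0.2,0.2,0],"jaw":1},{"linear":[0,0,0],"dr":[0,0,0],"jaw":1}]'

```text
clock: 6.52
tcp_pos: [0.4157, -0.2523, 0.0691]
orientation: [-0.971, 2.978, -0.018]
contact_force: [0.7, 0.1, -0.7]
grip_width: 0.0287
```

```bash
python3 - <<'E'
from h import *
st()
plan([((.408,-.2503,.0075),126.5,4,1)])
E
```

```text
t 6.525 tcp [ 0.4157 -0.2523  0.0691] F [ 0.7  0.1 -0.7] w 0.0287
[[-0.808, -0.59, 0.013], [-0.59, 0.808, -0.008], [-0.006, -0.014, -1.0]]
[{"linear": [0.0013, 0.0018, 0.0154], "dr": [-0.2, 0.1, -0.1], "jaw": 1}, {"linear": [0.0013, 0.0017, 0.0154], "dr": [-0.2, 0.1, -0.1], "jaw": 1}, {"linear": [0.0013, 0.0017, 0.0154], "dr": [-0.2, 0.1, -0.1], "jaw": 1}, {"linear": [0.0013, 0.0016, 0.0154], "dr": [-0.2, 0.1, -0.1], "jaw": 1}]
```

Call:
drive_tool --commands '[{"linear":[0.0055,0.007,0],"dr":[-0.4,0.3,0],"jaw":1},{"linear":[0,0,0],"dr":[-0.4,0.3,0],"jaw":1},{"linear":[0,0,0],"dr":[0,0,0],"jaw":1}]'

```text
clock: 6.9
tcp_pos: [0.4103, -0.2508, 0.0724]
orientation: [0.974, -2.986, 0.008]
contact_force: [1.0, -0.6, -0.2]
grip_width: 0.0287
```

```bash
python3 - <<'E'
from h import *
o,_=st(); print(o["joints"])
plan([((.408,-.2503,.0075),126.5,4,1)])
E
```

```text
t 6.9 tcp [ 0.4103 -0.2508  0.0724] F [ 1.  -0.6 -0.2] w 0.0287
[[-0.808, -0.59, 0.001], [-0.59, 0.808, -0.005], [0.002, -0.005, -1.0]]
[ 0.64146247  0.40490212 -0.26978202  2.12937073  0.18777326  0.62606957
  2.44149259]
[{"linear": [0.0003, 0.0005, 0.0162], "dr": [-0.1, -0.0, -0.1], "jaw": 1}, {"linear": [0.0003, 0.0005, 0.0162], "dr": [-0.1, -0.0, -0.1], "jaw": 1}, {"linear": [0.0003, 0.0005, 0.0162], "dr": [-0.1, -0.0, -0.1], "jaw": 1}, {"linear": [0.0003, 0.0004, 0.0162], "dr": [-0.1, -0.0, -0.1], "jaw": 1}]
```

Call:
drive_tool --commands '[{"linear":[0.0012,0.0012,0.015],"dr":[-0.1,0.1,-0.1],"jaw":1},{"linear":[0.001,0.001,0.015],"dr":[-0.1,0.1,-0.1],"jaw":1},{"linear":[0.001,0.001,0.015],"dr":[-0.1,0.1,0],"jaw":1},{"linear":[0.0005,0.0005,0.01],"dr":[0,0,0],"jaw":1},{"linear":[0,0,0],"dr":[0,0,0],"jaw":1}]'

```text
clock: 7.52
tcp_pos: [0.404, -0.25, 0.0128]
orientation: [0.977, -2.976, 0.0]
contact_force: [-0.9, 0.1, -2.6]
grip_width: 0.0289
```

```bash
python3 - <<'E'
from h import *
o,_=st(); 
plan([((.408,-.2503,.0065),126.5,2,1)])
E
```

```text
t 7.525 tcp [ 0.404  -0.25    0.0128] F [-0.9  0.1 -2.6] w 0.0289
[[-0.806, -0.592, -0.009], [-0.592, 0.806, -0.003], [0.009, 0.003, -1.0]]
[{"linear": [-0.0016, -0.0013, 0.0031], "dr": [0.1, -0.2, -0.1], "jaw": 1}, {"linear": [-0.0015, -0.0013, 0.0031], "dr": [0.1, -0.2, -0.1], "jaw": 1}]
```

Call:
drive_tool --commands '[{"linear":[-0.003,-0.0025,0.003],"dr":[0.2,-0.4,0],"jaw":1},{"linear":[0,0,0.003],"dr":[0,0,0],"jaw":1},{"linear":[0,0,0],"dr":[0,0,0],"jaw":1}]'

```text
clock: 7.9
tcp_pos: [0.4089, -0.2505, 0.0069]
orientation: [-0.98, 2.985, -0.004]
contact_force: [-0.1, -0.2, -2.2]
grip_width: 0.0294
```

```bash
python3 - <<'E'
from h import *
o,_=st(); 
E
```

```text
t 7.9 tcp [ 0.4089 -0.2505  0.0069] F [-0.1 -0.2 -2.2] w 0.0294
[[-0.806, -0.593, 0.001], [-0.593, 0.806, -0.002], [0.0, -0.002, -1.0]]
```

Call:
drive_tool --commands '[{"linear":[0,0,0.0015],"dr":[0,0,0],"jaw":1},{"linear":[0,0,0],"dr":[0,0,0],"jaw":0.45},{"linear":[0,0,0],"dr":[0,0,0],"jaw":0.45},{"linear":[0,0,-0.02],"dr":[0,0,0],"jaw":0.45},{"linear":[0,0,-0.04],"dr":[0,0,0],"jaw":0.45},{"linear":[0,0,-0.05],"dr":[0,0,0],"jaw":0.45},{"linear":[0,0,-0.05],"dr":[0,0,0],"jaw":0.45}]'

```text
clock: 8.78
tcp_pos: [0.407, -0.2492, 0.1675]
orientation: [0.979, -2.981, -0.003]
contact_force: [-0.0, -0.6, -1.2]
grip_width: 0.0467
```

```bash
python3 - <<'E'
from h import *
o,_=st(); grab("wrist","w6")
plan([((.54,-.19,.20),86.7,6,.45)])
E
```

```text
t 8.775 tcp [ 0.407  -0.2492  0.1675] F [-0.  -0.6 -1.2] w 0.0467
[[-0.805, -0.593, -0.004], [-0.593, 0.805, 0.001], [0.003, 0.003, -1.0]]
[{"linear": [-0.0234, -0.0047, -0.0043], "dr": [-0.0, 0.0, 6.6], "jaw": 0.45}, {"linear": [-0.0238, -0.002, -0.0043], "dr": [-0.0, 0.0, 6.6], "jaw": 0.45}, {"linear": [-0.0238, 0.0008, -0.0043], "dr": [-0.0, 0.0, 6.6], "jaw": 0.45}, {"linear": [-0.0236, 0.0035, -0.0043], "dr": [-0.0, 0.0, 6.6], "jaw": 0.45}, {"linear": [-0.023, 0.0062, -0.0043], "dr": [-0.0, 0.0, 6.6], "jaw": 0.45}, {"linear": [-0.0222, 0.0088, -0.0043], "dr": [-0.0, 0.0, 6.6], "jaw": 0.45}]
```

View pics/w6.png

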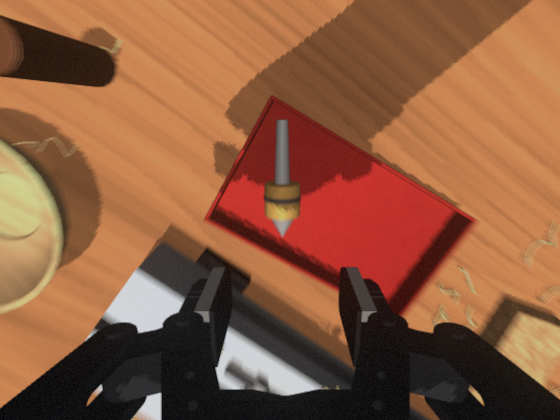

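Call:
drive_tool --commands '[{"linear":[-0.024,-0.005,-0.004],"dr":[0,0,6.6],"jaw":0.45},{"linear":[-0.026,-0.002,-0.004],"dr":[0,0,6.6],"jaw":0.45},{"linear":[-0.026,0.001,0],"dr":[0,0,6.6],"jaw":0.45},{"linear":[-0.026,0.0035,0],"dr":[0,0,6.6],"jaw":0.45},{"linear":[-0.025,0.006,0],"dr":[0,0,6.6],"jaw":0.45},{"linear":[-0.024,0.009,0],"dr":[0,0,6.6],"jaw":0.45},{"linear":[0,0,0],"dr":[0,0,0],"jaw":0.45}]'

```text
clock: 9.7
tcp_pos: [0.556, -0.1876, 0.1852]
orientation: [0.127, 3.128, -0.012]
contact_force: [-0.3, 0.2, 0.4]
grip_width: 0.0471
```

```bash
python3 - <<'E'
from h import *
o,_=st(); 
plan([((.553,-.1887,.12),86.4,3,.45)])
E
```

```text
t 9.7 tcp [ 0.556  -0.1876  0.1852] F [-0.3  0.2  0.4] w 0.0471
[[-0.997, 0.081, 0.01], [0.081, 0.997, -0.008], [-0.011, -0.007, -1.0]]
[{"linear": [0.0012, -0.0003, 0.0217], "dr": [-0.1, 0.2, -0.3], "jaw": 0.45}, {"linear": [0.0011, -0.0003, 0.0217], "dr": [-0.1, 0.2, -0.3], "jaw": 0.45}, {"linear": [0.0011, -0.0004, 0.0217], "dr": [-0.1, 0.2, -0.3], "jaw": 0.45}]
```

Call:
drive_tool --commands '[{"linear":[0.0015,-0.0003,0.024],"dr":[-0.1,0.2,-0.3],"jaw":0.45},{"linear":[0.0015,-0.0003,0.024],"dr":[-0.1,0.2,-0.3],"jaw":0.45},{"linear":[0.001,-0.0003,0.018],"dr":[-0.1,0.2,-0.3],"jaw":0.45},{"linear":[0,0,0],"dr":[0,0,0],"jaw":0.45}]'

```text
clock: 10.2
tcp_pos: [0.5495, -0.1909, 0.1172]
orientation: [-0.096, -3.139, 0.006]
contact_force: [-0.7, -0.9, 0.2]
grip_width: 0.0469
```

```bash
python3 - <<'E'
from h import *
o,_=st(); grab("wrist","w7")
plan([((.553,-.1887,.0775),86.4,2,.45)])
E
```

```text
t 10.2 tcp [ 0.5495 -0.1909  0.1172] F [-0.7 -0.9  0.2] w 0.0469
[[-0.998, 0.061, -0.002], [0.061, 0.998, -0.004], [0.001, -0.004, -1.0]]
[{"linear": [-0.0013, 0.0013, 0.0203], "dr": [-0.1, 0.0, 0.0], "jaw": 0.45}, {"linear": [-0.0013, 0.0013, 0.0203], "dr": [-0.1, 0.0, 0.0], "jaw": 0.45}]
```

View pics/w7.png

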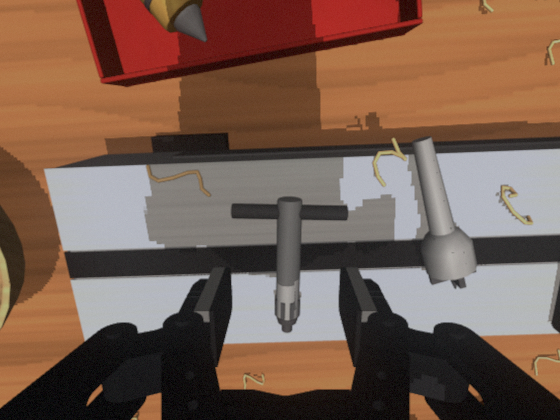

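```bash
python3 - <<'E'
from h import *
_,c=load("w7");_,a=load("w1")
for n,p,z in [("bar",(289,212),.0815),("tip",(287,330),.0815),("shend",(289,199),.0855),("spur",(447,252),.0875),("spsh",(423,142),.0875),("sptip",(459,284),.0875)]: print(n,np.round(onz(c,p,z),4))
print(tri((c,(289,212)),(a,(305,153))),tri((c,(287,330)),(a,(297,217))),tri((c,(447,252)),(a,(382,182))),tri((c,(423,142)),(a,(376,124))))
E
```

```text
bar [ 0.5272 -0.1878  0.0815]
tip [ 0.5978 -0.193   0.0815]
shend [ 0.5192 -0.1873  0.0855]
spur [ 0.5518 -0.1073  0.0875]
spsh [ 0.4948 -0.1226  0.0875]
sptip [ 0.5707 -0.0997  0.0875]
(array([ 0.52751102, -0.18778954,  0.08028431]), [2.9625447440690783e-05, 2.962544744066381e-05]) (array([ 0.59507238, -0.19249883,  0.08562246]), [0.00031540053253848024, 0.00031540053253850735]) (array([ 0.55296284, -0.10596254,  0.08475039]), [0.00014135643701233504, 0.00014135643701231043]) (array([ 0.49572665, -0.11718357,  0.07417087]), [0.0008128173552456435, 0.0008128173552457691])
```

Call:
drive_tool --commands '[{"linear":[-0.0032,0.0015,0.01],"dr":[-0.1,0,0],"jaw":0.45},{"linear":[-0.001,0,0.015],"dr":[-0.1,0,0],"jaw":0.45},{"linear":[-0.0005,0,0.01],"dr":[0,0,0],"jaw":0.45},{"linear":[0,0,0],"dr":[0,0,0],"jaw":0.45}]'

```text
clock: 10.75
tcp_pos: [0.5565, -0.1901, 0.0823]
orientation: [0.096, 3.137, -0.002]
contact_force: [-0.3, 0.5, 0.9]
grip_width: 0.0473
```

```bash
python3 - <<'E'
from h import *
o,_=st(); 
plan([((.553,-.1897,.077),86.2,1,.45)])
E
```

```text
t 10.75 tcp [ 0.5565 -0.1901  0.0823] F [-0.3  0.5  0.9] w 0.0473
[[-0.998, 0.061, 0.003], [0.061, 0.998, -0.001], [-0.003, -0.001, -1.0]]
[{"linear": [0.0036, 0.0002, 0.0053], "dr": [-0.1, 0.2, 0.3], "jaw": 0.45}]
```

Call:
drive_tool --commands '[{"linear":[0.003,0.0002,0.005],"dr":[0,0.1,0.3],"jaw":0.45},{"linear":[0,0,0],"dr":[0,0,0],"jaw":1},{"linear":[0,0,0],"dr":[0,0,0],"jaw":1},{"linear":[0,0,0],"dr":[0,0,0],"jaw":1},{"linear":[0,0,0],"dr":[0,0,0],"jaw":1}]' --force 50

```text
clock: 11.38
tcp_pos: [0.5538, -0.1898, 0.0778]
orientation: [0.104, 3.137, -0.002]
contact_force: [0.1, -0.1, -0.6]
grip_width: 0.0105
```

```bash
python3 - <<'E'
from h import *
o,_=st(); 
E
```

```text
t 11.375 tcp [ 0.5538 -0.1898  0.0778] F [ 0.1 -0.1 -0.6] w 0.0105
[[-0.998, 0.067, 0.002], [0.067, 0.998, -0.002], [-0.002, -0.001, -1.0]]
```

Call:
drive_tool --commands '[{"linear":[0,0,0],"dr":[0,0,0],"jaw":0.6},{"linear":[0,0,0.002],"dr":[0,0,0],"jaw":0.6},{"linear":[0,0,0],"dr":[0,0,0],"jaw":1},{"linear":[0,0,0],"dr":[0,0,0],"jaw":1},{"linear":[0,0,0],"dr":[0,0,0],"jaw":1}]' --force 50

```text
clock: 12.0
tcp_pos: [0.5541, -0.1899, 0.076]
orientation: [0.105, 3.137, -0.003]
contact_force: [-0.2, 0.1, -0.5]
grip_width: 0.011
```

```bash
python3 - <<'E'
from h import *
o,_=st(); 
E
```

```text
t 12.0 tcp [ 0.5541 -0.1899  0.076 ] F [-0.2  0.1 -0.5] w 0.011
[[-0.998, 0.067, 0.003], [0.067, 0.998, -0.002], [-0.003, -0.002, -1.0]]
```

```bash
python3 - <<'E'
from h import *
o,_=st(); 
plan([((.553,-.19,.15),86.2,3,1),((.41,-.193,.16),96.4,5,1)])
E
```

```text
t 12.0 tcp [ 0.5541 -0.1899  0.076 ] F [-0.2  0.1 -0.5] w 0.011
[[-0.998, 0.067, 0.003], [0.067, 0.998, -0.002], [-0.003, -0.002, -1.0]]
[{"linear": [0.0003, -0.0001, -0.0247], "dr": [-0.0, 0.1, -0.0], "jaw": 1}, {"linear": [0.0003, -0.0001, -0.0247], "dr": [-0.0, 0.1, -0.0], "jaw": 1}, {"linear": [0.0004, -0.0001, -0.0247], "dr": [-0.0, 0.1, -0.0], "jaw": 1}, {"linear": [0.0285, -0.0025, -0.0019], "dr": [-0.0, -0.0, -2.0], "jaw": 1}, {"linear": [0.0286, -0.0015, -0.0019], "dr": [-0.0, -0.0, -2.0], "jaw": 1}, {"linear": [0.0286, -0.0005, -0.0019], "dr": [-0.0, -0.0, -2.0], "jaw": 1}, {"linear": [0.0286, 0.0005, -0.0019], "dr": [-0.0, -0.0, -2.0], "jaw": 1}, {"linear": [0.0286, 0.0015, -0.0019], "dr": [-0.0, -0.0, -2.0], "jaw": 1}]
```

Call:
drive_tool --commands '[{"linear":[0,0,-0.02],"dr":[0,0,0],"jaw":1},{"linear":[0,0,-0.035],"dr":[0,0,0],"jaw":1},{"linear":[0.01,0,-0.03],"dr":[0,0,0],"jaw":1},{"linear":[0.0285,-0.0025,0],"dr":[0,0,-2.5],"jaw":1},{"linear":[0.0286,-0.0015,0],"dr":[0,0,-2.5],"jaw":1},{"linear":[0.0286,-0.0005,0],"dr":[0,0,-2.5],"jaw":1},{"linear":[0.0286,0.0005,0],"dr":[0,0,-2.5],"jaw":1},{"linear":[0.02,0.001,0],"dr":[0,0,0],"jaw":1}]'

```text
clock: 13.0
tcp_pos: [0.4056, -0.1937, 0.1619]
orientation: [-0.182, 3.134, -0.002]
contact_force: [0.3, -1.3, -0.2]
grip_width: 0.0106
```

```bash
python3 - <<'E'
from h import *
o,_=st(); print(o["joints"]); grab("wrist","w8")
plan([((.387,-.1952,.08),96.4,3,1)])
E
```

```text
t 13.0 tcp [ 0.4056 -0.1937  0.1619] F [ 0.3 -1.3 -0.2] w 0.0106
[[-0.993, -0.115, 0.002], [-0.115, 0.993, -0.001], [-0.002, -0.001, -1.0]]
[ 0.54727367  0.2108305  -0.26973655  2.13090181  0.07795982  0.80660238
  1.91587054]
[{"linear": [0.0052, 0.0002, 0.0272], "dr": [-0.0, -0.0, 0.0], "jaw": 1}, {"linear": [0.0052, 0.0002, 0.0272], "dr": [-0.0, -0.0, 0.0], "jaw": 1}, {"linear": [0.0052, 0.0002, 0.0272], "dr": [-0.0, -0.0, 0.0], "jaw": 1}]
```

View pics/w8.png

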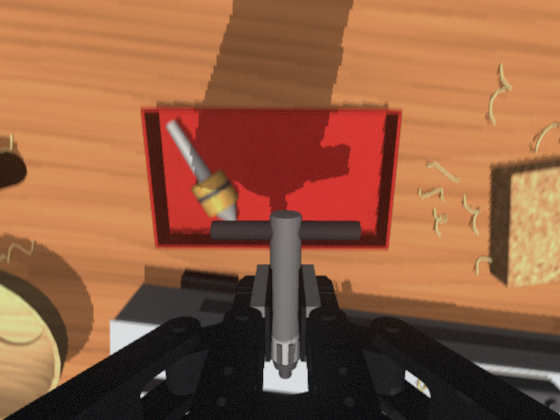

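```bash
python3 - <<'E'
from h import *
_,c=load("w8"); P=np.array([onz(c,p,.035) for p in [(141,109),(402,109),(390,249),(156,247)]])
print(P.round(4)); ct=P.mean(0); u=(P[1]+P[2]-P[0]-P[3]); a=np.arctan2(-u[0],u[1]); print(ct,np.degrees(a))
for n,p,z in [("sh",(176,123),.018),("body",(216,193),.018),("tip",(236,218),.018),("bodyR",(237,190),.018)]:
    X=onz(c,p,z)-ct; print(n, X[0]*np.cos(a)+X[1]*np.sin(a), -X[0]*np.sin(a)+X[1]*np.cos(a))
E
```

```text
[[ 0.3454 -0.3055  0.035 ]
 [ 0.3237 -0.1189  0.035 ]
 [ 0.4314 -0.1055  0.035 ]
 [ 0.4517 -0.2937  0.035 ]]
[ 0.38805537 -0.20589557  0.035     ] 6.399204399000381
sh -0.042988883212626276 -0.0748890740134833
body 0.0125117296344587 -0.04684628607640244
tip 0.033941720804131305 -0.031218359034858433
bodyR 0.009912128345004882 -0.029532478183561073
```

Call:
drive_tool --commands '[{"linear":[0.006,0,0.024],"dr":[0,0,0],"jaw":1},{"linear":[0.006,0,0.024],"dr":[0,0,0],"jaw":1},{"linear":[0.006,0,0.024],"dr":[0,0,0],"jaw":1},{"linear":[0,0,0],"dr":[0,0,0],"jaw":1}]'

```text
clock: 13.55
tcp_pos: [0.3853, -0.1966, 0.0884]
orientation: [-0.178, 3.135, -0.003]
contact_force: [-0.2, -0.3, 0.6]
grip_width: 0.0107
```

```bash
python3 - <<'E'
from h import *
o,_=st(); print(o["joints"]); 
plan([((.386,-.195,.007),96.4,5,1)])
E
```

```text
t 13.55 tcp [ 0.3853 -0.1966  0.0884] F [-0.2 -0.3  0.6] w 0.0107
[[-0.994, -0.113, 0.002], [-0.113, 0.994, -0.002], [-0.001, -0.002, -1.0]]
[ 0.54211499  0.31034089 -0.24798935  2.22635909  0.13276059  0.61575492
  1.88106678]
[{"linear": [-0.0001, 0.0003, 0.0163], "dr": [-0.0, 0.0, 0.0], "jaw": 1}, {"linear": [-0.0001, 0.0003, 0.0163], "dr": [-0.0, 0.0, 0.0], "jaw": 1}, {"linear": [-0.0001, 0.0003, 0.0163], "dr": [-0.0, 0.0, 0.0], "jaw": 1}, {"linear": [-0.0001, 0.0003, 0.0163], "dr": [-0.0, 0.0, 0.0], "jaw": 1}, {"linear": [-0.0001, 0.0003, 0.0163], "dr": [-0.0, 0.0, 0.0], "jaw": 1}]
```

Call:
drive_tool --commands '[{"linear":[0,0.0004,0.016],"dr":[0,0,0],"jaw":1},{"linear":[0,0.0004,0.016],"dr":[0,0,0],"jaw":1},{"linear":[0,0.0004,0.016],"dr":[0,0,0],"jaw":1},{"linear":[0,0.0003,0.016],"dr":[0,0,0],"jaw":1},{"linear":[0,0,0.008],"dr":[0,0,0],"jaw":1},{"linear":[0,0,0],"dr":[0,0,0],"jaw":1}]'

```text
clock: 14.3
tcp_pos: [0.3937, -0.1969, 0.0198]
orientation: [-0.178, 3.125, -0.01]
contact_force: [-0.4, -0.1, -0.8]
grip_width: 0.0106
```

```bash
python3 - <<'E'
from h import *
o,_=st(); 
plan([((.386,-.195,.0055),96.4,2,1)])
E
```

```text
t 14.3 tcp [ 0.3937 -0.1969  0.0198] F [-0.4 -0.1 -0.8] w 0.0106
[[-0.993, -0.113, 0.012], [-0.113, 0.994, -0.006], [-0.012, -0.007, -1.0]]
[{"linear": [0.0038, 0.0014, 0.0071], "dr": [-0.2, 0.3, 0.1], "jaw": 1}, {"linear": [0.0037, 0.0014, 0.0071], "dr": [-0.2, 0.3, 0.1], "jaw": 1}]
```

Call:
drive_tool --commands '[{"linear":[0.008,0.002,0],"dr":[-0.4,0.6,0.1],"jaw":1},{"linear":[0.001,0.001,0.005],"dr":[0,0.1,0],"jaw":1},{"linear":[0,0,0],"dr":[0,0,0],"jaw":1}]'

```text
clock: 14.68
tcp_pos: [0.3847, -0.1953, 0.0158]
orientation: [-0.175, 3.136, -0.001]
contact_force: [0.2, 0.4, -0.6]
grip_width: 0.0107
```

```bash
python3 - <<'E'
from h import *
o,_=st(); 
plan([((.386,-.195,.0055),96.4,2,1)])
E
```

```text
t 14.675 tcp [ 0.3847 -0.1953  0.0158] F [ 0.2  0.4 -0.6] w 0.0107
[[-0.994, -0.111, 0.001], [-0.111, 0.994, -0.001], [-0.001, -0.001, -1.0]]
[{"linear": [-0.0007, 0.0001, 0.0051], "dr": [-0.0, 0.0, -0.0], "jaw": 1}, {"linear": [-0.0007, 0.0001, 0.0051], "dr": [-0.0, 0.0, -0.0], "jaw": 1}]
```

Call:
drive_tool --commands '[{"linear":[0,0,0.005],"dr":[0,0,0],"jaw":1},{"linear":[0,0,0.005],"dr":[0,0,0],"jaw":1},{"linear":[0,0,0],"dr":[0,0,0],"jaw":1}]'

```text
clock: 15.05
tcp_pos: [0.3848, -0.1954, 0.0052]
orientation: [-0.175, 3.136, -0.002]
contact_force: [-0.3, 0.8, -0.8]
grip_width: 0.0109
```

Call:
drive_tool --commands '[{"linear":[0,0,0.001],"dr":[0,0,0],"jaw":1},{"linear":[0,0,0],"dr":[0,0,0],"jaw":0.65},{"linear":[0,0,0],"dr":[0,0,0],"jaw":0.65},{"linear":[0,0,-0.02],"dr":[0,0,0],"jaw":0.65},{"linear":[0,0,-0.04],"dr":[0,0,0],"jaw":0.65},{"linear":[0,0,-0.05],"dr":[0,0,0],"jaw":0.45},{"linear":[-0.01,0,-0.04],"dr":[0,0,0],"jaw":0.45}]'

```text
clock: 15.92
tcp_pos: [0.3924, -0.1933, 0.156]
orientation: [0.175, -3.131, -0.003]
contact_force: [1.4, -0.6, -0.1]
grip_width: 0.0468
```

```bash
python3 - <<'E'
from h import *
o,_=st(); grab("wrist","w9")
plan([((.553,-.1065,.18),103.5,6,.45)])
E
```

```text
t 15.925 tcp [ 0.3924 -0.1933  0.156 ] F [ 1.4 -0.6 -0.1] w 0.0468
[[-0.994, -0.111, -0.005], [-0.111, 0.994, 0.002], [0.005, 0.002, -1.0]]
[{"linear": [-0.0275, 0.0116, -0.0032], "dr": [-0.0, 0.0, -1.2], "jaw": 0.45}, {"linear": [-0.0277, 0.011, -0.0032], "dr": [-0.0, 0.0, -1.2], "jaw": 0.45}, {"linear": [-0.0279, 0.0104, -0.0032], "dr": [-0.0, 0.0, -1.2], "jaw": 0.45}, {"linear": [-0.0281, 0.0098, -0.0032], "dr": [-0.0, 0.0, -1.2], "jaw": 0.45}, {"linear": [-0.0283, 0.0092, -0.0032], "dr": [-0.0, 0.0, -1.2], "jaw": 0.45}, {"linear": [-0.0285, 0.0086, -0.0032], "dr": [-0.0, 0.0, -1.2], "jaw": 0.45}]
```

View pics/w9.png

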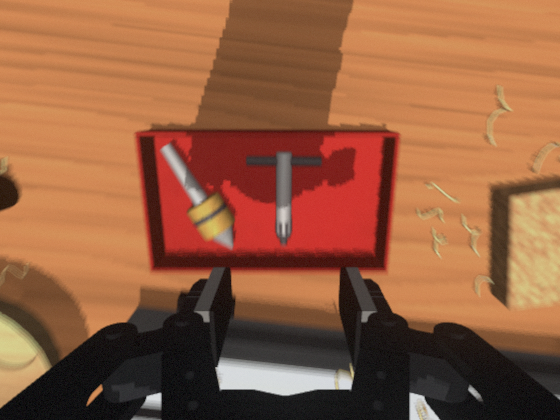

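Call:
drive_tool --commands '[{"linear":[-0.0275,0.0116,-0.004],"dr":[0,0,-1.2],"jaw":0.45},{"linear":[-0.028,0.011,-0.004],"dr":[0,0,-1.2],"jaw":0.45},{"linear":[-0.028,0.0104,-0.003],"dr":[0,0,-1.2],"jaw":0.45},{"linear":[-0.028,0.0098,-0.003],"dr":[0,0,-1.2],"jaw":0.45},{"linear":[-0.0283,0.0092,0],"dr":[0,0,-1.2],"jaw":0.45},{"linear":[-0.0285,0.0086,0],"dr":[0,0,-1.2],"jaw":0.45},{"linear":[0,0,0],"dr":[0,0,0],"jaw":0.45}]'

```text
clock: 16.85
tcp_pos: [0.5582, -0.1047, 0.1774]
orientation: [-0.375, 3.112, -0.007]
contact_force: [-0.7, 0.5, 0.2]
grip_width: 0.0472
```

```bash
python3 - <<'E'
from h import *
o,_=st(); 
plan([((.553,-.1065,.115),104.5,3,.45)])
E
```

```text
t 16.85 tcp [ 0.5582 -0.1047  0.1774] F [-0.7  0.5  0.2] w 0.0472
[[-0.971, -0.237, 0.008], [-0.237, 0.971, -0.004], [-0.007, -0.005, -1.0]]
[{"linear": [0.002, -0.0001, 0.0208], "dr": [-0.1, 0.1, -0.3], "jaw": 0.45}, {"linear": [0.0019, -0.0001, 0.0208], "dr": [-0.1, 0.1, -0.3], "jaw": 0.45}, {"linear": [0.0019, -0.0001, 0.0208], "dr": [-0.1, 0.1, -0.3], "jaw": 0.45}]
```

Call:
drive_tool --commands '[{"linear":[0.002,0,0.022],"dr":[-0.1,0.1,-0.3],"jaw":0.45},{"linear":[0.0019,0,0.022],"dr":[-0.1,0.1,-0.3],"jaw":0.45},{"linear":[0.0015,0,0.018],"dr":[-0.1,0.1,-0.3],"jaw":0.45},{"linear":[0,0,0],"dr":[0,0,0],"jaw":0.45}]'

```text
clock: 17.35
tcp_pos: [0.5508, -0.1083, 0.113]
orientation: [0.397, -3.116, 0.002]
contact_force: [-0.1, 0.8, 1.0]
grip_width: 0.047
```

```bash
python3 - <<'E'
from h import *
o,_=st(); grab("wrist","w10")
E
```

```text
t 17.35 tcp [ 0.5508 -0.1083  0.113 ] F [-0.1  0.8  1. ] w 0.047
[[-0.968, -0.251, -0.0], [-0.251, 0.968, -0.001], [0.001, -0.001, -1.0]]
```

View pics/w10.png

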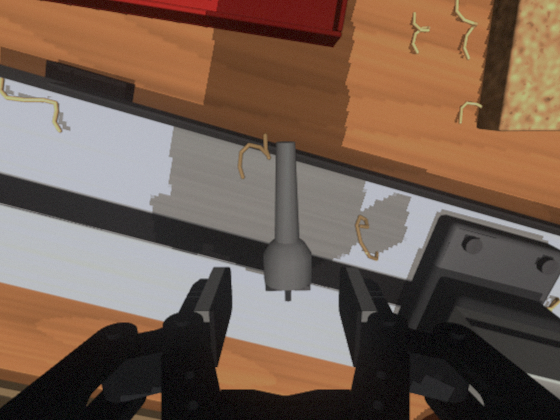

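```bash
python3 - <<'E'
from h import *
_,c=load("w10");_,a=load("w1");_,d=load("w2")
for n,p,z in [("head",(288,264),.0875),("headfar",(288,290),.0875),("headnear",(288,238),.0875),("spsh",(286,145),.0875),("tip",(289,301),.0875)]: print(n,np.round(onz(c,p,z),4))
print(tri((c,(288,264)),(a,(382,182)),(d,(482,238))))
o,_=st()
plan([((.5525,-.1065,.078),104.5,2,.45)])
E
```

```text
head [ 0.5524 -0.1065  0.0875]
headfar [ 0.5668 -0.1028  0.0875]
headnear [ 0.5387 -0.1101  0.0875]
spsh [ 0.4947 -0.1226  0.0875]
tip [ 0.5729 -0.1006  0.0875]
(array([ 0.55283359, -0.10652274,  0.08779021]), [0.00047030961028657163, 0.0005141945983376945, 0.0009716133637881802])
t 17.4 tcp [ 0.5515 -0.1083  0.1139] F [ 0.8 -0.7  0.6] w 0.047
[[-0.968, -0.251, 0.001], [-0.251, 0.968, -0.001], [-0.001, -0.002, -1.0]]
[{"linear": [-0.0007, 0.0008, 0.018], "dr": [-0.0, 0.0, 0.0], "jaw": 0.45}, {"linear": [-0.0007, 0.0008, 0.018], "dr": [-0.0, 0.0, 0.0], "jaw": 0.45}]
```

Call:
drive_tool --commands '[{"linear":[-0.0007,0.0015,0.015],"dr":[0,0,0],"jaw":0.45},{"linear":[-0.0007,0.001,0.015],"dr":[0,0,0],"jaw":0.45},{"linear":[0,0,0],"dr":[0,0,0],"jaw":0.45}]'

```text
clock: 17.77
tcp_pos: [0.5532, -0.1055, 0.0832]
orientation: [-0.396, 3.113, -0.003]
contact_force: [0.1, -0.3, -0.4]
grip_width: 0.0472
```

```bash
python3 - <<'E'
from h import *
o,_=st()
plan([((.5525,-.1065,.077),104.5,1,.45)])
E
```

```text
t 17.775 tcp [ 0.5532 -0.1055  0.0832] F [ 0.1 -0.3 -0.4] w 0.0472
[[-0.968, -0.25, 0.004], [-0.25, 0.968, -0.002], [-0.003, -0.003, -1.0]]
[{"linear": [0.001, -0.0008, 0.0062], "dr": [-0.2, 0.2, 0.0], "jaw": 0.45}]
```

Call:
drive_tool --commands '[{"linear":[0.001,-0.001,0.006],"dr":[-0.1,0.2,0],"jaw":0.45},{"linear":[0,0,0],"dr":[0,0,0],"jaw":1},{"linear":[0,0,0],"dr":[0,0,0],"jaw":1},{"linear":[0,0,0],"dr":[0,0,0],"jaw":1}]' --force 50

```text
clock: 18.27
tcp_pos: [0.5533, -0.1068, 0.0775]
orientation: [-0.397, 3.116, -0.002]
contact_force: [0.1, 0.9, -0.7]
grip_width: 0.0234
```

```bash
python3 - <<'E'
from h import *
o,_=st()
plan([((.5525,-.1065,.16),104.5,3,1),((.405,-.147,.16),96.4,5,1)])
E
```

```text
t 18.275 tcp [ 0.5533 -0.1068  0.0775] F [ 0.1  0.9 -0.7] w 0.0234
[[-0.968, -0.251, 0.001], [-0.251, 0.968, -0.001], [-0.001, -0.001, -1.0]]
[{"linear": [0.0002, 0.0001, -0.0275], "dr": [-0.0, 0.0, 0.0], "jaw": 1}, {"linear": [0.0002, 0.0001, -0.0275], "dr": [-0.0, 0.0, 0.0], "jaw": 1}, {"linear": [0.0002, 0.0001, -0.0275], "dr": [-0.0, 0.0, 0.0], "jaw": 1}, {"linear": [0.0306, -0.0004, -0.0], "dr": [-0.0, 0.0, 1.6], "jaw": 1}, {"linear": [0.0306, -0.0013, -0.0], "dr": [-0.0, 0.0, 1.6], "jaw": 1}, {"linear": [0.0305, -0.0021, -0.0], "dr": [-0.0, 0.0, 1.6], "jaw": 1}, {"linear": [0.0305, -0.003, -0.0], "dr": [-0.0, 0.0, 1.6], "jaw": 1}, {"linear": [0.0304, -0.0038, -0.0], "dr": [-0.0, 0.0, 1.6], "jaw": 1}]
```

Call:
drive_tool --commands '[{"linear":[0,0,-0.02],"dr":[0,0,0],"jaw":1},{"linear":[0,0,-0.035],"dr":[0,0,0],"jaw":1},{"linear":[0,0,-0.03],"dr":[0,0,0],"jaw":1},{"linear":[0.03,0,0],"dr":[0,0,1.6],"jaw":1},{"linear":[0.03,-0.001,0],"dr":[0,0,1.6],"jaw":1},{"linear":[0.03,-0.002,0],"dr":[0,0,1.6],"jaw":1},{"linear":[0.03,-0.003,0],"dr":[0,0,1.6],"jaw":1},{"linear":[0.022,-0.003,0],"dr":[0,0,1.6],"jaw":1}]'

```text
clock: 19.27
tcp_pos: [0.4124, -0.1439, 0.1652]
orientation: [-0.174, 3.134, -0.002]
contact_force: [0.2, -0.4, -0.6]
grip_width: 0.0239
```

```bash
python3 - <<'E'
from h import *
o,_=st(); grab("wrist","w11")
plan([((.4045,-.1474,.08),96.4,3,1)])
E
```

```text
t 19.275 tcp [ 0.4124 -0.1439  0.1652] F [ 0.2 -0.4 -0.6] w 0.0239
[[-0.994, -0.111, 0.003], [-0.111, 0.994, -0.001], [-0.002, -0.001, -1.0]]
[{"linear": [0.0017, -0.0007, 0.0283], "dr": [-0.0, -0.0, -0.1], "jaw": 1}, {"linear": [0.0017, -0.0007, 0.0283], "dr": [-0.0, -0.0, -0.1], "jaw": 1}, {"linear": [0.0017, -0.0007, 0.0283], "dr": [-0.0, -0.0, -0.1], "jaw": 1}]
```

View pics/w11.png

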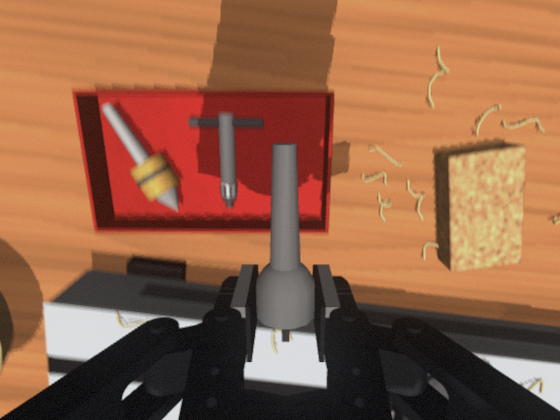

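```bash
python3 - <<'E'
from h import *
for t,C in [("w11",[(75,93),(334,92),(328,231),(96,231)])]:
    _,c=load(t); P=np.array([onz(c,p,.035) for p in C])
    print(P.round(4)); ct=P.mean(0); u=(P[1]+P[2]-P[0]-P[3]); a=np.arctan2(-u[0],u[1]); print(ct,np.degrees(a))
    for n,p,z in [("barL",(190,122),.01),("barR",(264,123),.01),("tip",(230,206),.01)]:
        X=onz(c,p,z)-ct; print(n, X[0]*np.cos(a)+X[1]*np.sin(a), -X[0]*np.sin(a)+X[1]*np.cos(a))
E
```

```text
[[ 0.3462 -0.3038  0.035 ]
 [ 0.3248 -0.1186  0.035 ]
 [ 0.4302 -0.1073  0.035 ]
 [ 0.4511 -0.2934  0.035 ]]
[ 0.38809144 -0.20579493  0.035     ] 6.506117984199746
barL -0.03124205314203635 -0.01789823602557961
barR -0.030347417280901363 0.04160175239461018
tip 0.03893913048328465 0.010939203325946605
```

Call:
drive_tool --commands '[{"linear":[0.003,-0.001,0.027],"dr":[0,0,0],"jaw":1},{"linear":[0.003,-0.0007,0.027],"dr":[0,0,0],"jaw":1},{"linear":[0.003,-0.0005,0.027],"dr":[0,0,0],"jaw":1},{"linear":[0,0,0],"dr":[0,0,0],"jaw":1}]'

```text
clock: 19.82
tcp_pos: [0.4018, -0.1487, 0.0833]
orientation: [-0.17, 3.134, -0.005]
contact_force: [-0.0, -0.4, -0.8]
grip_width: 0.0235
```

```bash
python3 - <<'E'
from h import *
o,_=st();
plan([((.404,-.146,.07),96.4,1,1),((.404,-.146,.007),96.4,5,1)])
E
```

```text
t 19.825 tcp [ 0.4018 -0.1487  0.0833] F [-0.  -0.4 -0.8] w 0.0235
[[-0.994, -0.108, 0.003], [-0.108, 0.994, -0.003], [-0.003, -0.003, -1.0]]
[{"linear": [-0.0024, 0.0025, 0.0133], "dr": [-0.2, 0.2, -0.2], "jaw": 1}, {"linear": [-0.0, -0.0, 0.0126], "dr": [0.0, -0.0, -0.0], "jaw": 1}, {"linear": [-0.0, -0.0, 0.0126], "dr": [0.0, -0.0, -0.0], "jaw": 1}, {"linear": [-0.0, -0.0, 0.0126], "dr": [0.0, -0.0, -0.0], "jaw": 1}, {"linear": [-0.0, -0.0, 0.0126], "dr": [0.0, -0.0, -0.0], "jaw": 1}, {"linear": [-0.0, -0.0, 0.0126], "dr": [0.0, -0.0, -0.0], "jaw": 1}]
```

Call:
drive_tool --commands '[{"linear":[-0.0015,0.003,0.013],"dr":[-0.2,0.2,-0.2],"jaw":1},{"linear":[0,0,0.013],"dr":[0,0.1,0],"jaw":1},{"linear":[0.001,0,0.013],"dr":[0,0.1,0],"jaw":1},{"linear":[0.001,0,0.01],"dr":[0,0.1,0],"jaw":1},{"linear":[0,0,0],"dr":[0,0,0],"jaw":1}]'

```text
clock: 20.45
tcp_pos: [0.4037, -0.1457, 0.0329]
orientation: [0.177, -3.134, 0.002]
contact_force: [0.1, 0.5, -0.4]
grip_width: 0.0237
```

```bash
python3 - <<'E'
from h import *
o,_=st();
plan([((.404,-.146,.007),96.4,3,1)])
E
```

```text
t 20.45 tcp [ 0.4037 -0.1457  0.0329] F [ 0.1  0.5 -0.4] w 0.0237
[[-0.994, -0.112, -0.002], [-0.112, 0.994, -0.001], [0.002, -0.001, -1.0]]
[{"linear": [-0.0001, -0.0001, 0.0086], "dr": [-0.0, -0.0, 0.0], "jaw": 1}, {"linear": [-0.0001, -0.0001, 0.0086], "dr": [-0.0, -0.0, 0.0], "jaw": 1}, {"linear": [-0.0001, -0.0001, 0.0086], "dr": [-0.0, -0.0, 0.0], "jaw": 1}]
```

Call:
drive_tool --commands '[{"linear":[0,0,0.009],"dr":[0,0,0],"jaw":1},{"linear":[0,0,0.009],"dr":[0,0,0],"jaw":1},{"linear":[0,0,0.007],"dr":[0,0,0],"jaw":1},{"linear":[0,0,0],"dr":[0,0,0],"jaw":1}]'

```text
clock: 20.95
tcp_pos: [0.404, -0.146, 0.0065]
orientation: [0.176, -3.135, 0.002]
contact_force: [-0.3, 0.4, -0.9]
grip_width: 0.0239
```

```bash
python3 - <<'E'
from h import *
o,_=st();
plan([((.404,-.146,.0058),96.4,1,1)])
E
```

```text
t 20.95 tcp [ 0.404  -0.146   0.0065] F [-0.3  0.4 -0.9] w 0.0239
[[-0.994, -0.112, -0.001], [-0.112, 0.994, -0.002], [0.002, -0.001, -1.0]]
[{"linear": [0.0001, -0.0, 0.0007], "dr": [-0.1, -0.1, 0.0], "jaw": 1}]
```

Call:
drive_tool --commands '[{"linear":[0,0,0.001],"dr":[0,0,0],"jaw":1},{"linear":[0,0,0],"dr":[0,0,0],"jaw":0.62},{"linear":[0,0,0],"dr":[0,0,0],"jaw":0.62},{"linear":[0,0,-0.02],"dr":[0,0,0],"jaw":0.62},{"linear":[0,0,-0.04],"dr":[0,0,0],"jaw":0.62},{"linear":[0,0,-0.05],"dr":[0,0,0],"jaw":0.3},{"linear":[-0.01,0,-0.05],"dr":[0,0,0],"jaw":0}]'

```text
clock: 21.82
tcp_pos: [0.4118, -0.144, 0.1677]
orientation: [0.176, -3.129, -0.002]
contact_force: [1.6, -0.9, -0.5]
grip_width: 0.0679
```

```bash
python3 - <<'E'
from h import *
o,_=st(); grab("wrist","w12"); print(o["joints"])
plan([((.42,.18,.26),0,8,0)])
plan([((.42,.18,.26),0,9,0)])
E
```

```text
t 21.825 tcp [ 0.4118 -0.144   0.1677] F [ 1.6 -0.9 -0.5] w 0.0679
[[-0.994, -0.112, -0.008], [-0.112, 0.994, 0.001], [0.008, 0.001, -1.0]]
[ 0.50558766  0.19209406 -0.34606884  2.14198861  0.08895971  0.82832322
  1.7881079 ]
[{"linear": [-0.0049, 0.0402, -0.0108], "dr": [0.0, 0.0, 12.1], "jaw": 0}, {"linear": [0.0036, 0.0404, -0.0108], "dr": [0.0, 0.0, 12.1], "jaw": 0}, {"linear": [0.012, 0.0387, -0.0108], "dr": [0.0, 0.0, 12.1], "jaw": 0}, {"linear": [0.0198, 0.0354, -0.0108], "dr": [0.0, 0.0, 12.1], "jaw": 0}, {"linear": [0.0268, 0.0304, -0.0108], "dr": [0.0, 0.0, 12.1], "jaw": 0}, {"linear": [0.0326, 0.0241, -0.0108], "dr": [0.0, 0.0, 12.1], "jaw": 0}, {"linear": [0.0369, 0.0168, -0.0108], "dr": [0.0, 0.0, 12.1], "jaw": 0}, {"linear": [0.0396, 0.0086, -0.0108], "dr": [0.0, 0.0, 12.1], "jaw": 0}]
[{"linear": [-0.0044, 0.0358, -0.0096], "dr": [0.0, 0.0, 10.7], "jaw": 0}, {"linear": [0.0023, 0.036, -0.0096], "dr": [0.0, 0.0, 10.7], "jaw": 0}, {"linear": [0.009, 0.0349, -0.0096], "dr": [0.0, 0.0, 10.7], "jaw": 0}, {"linear": [0.0153, 0.0326, -0.0096], "dr": [0.0, 0.0, 10.7], "jaw": 0}, {"linear": [0.0211, 0.0292, -0.0096], "dr": [0.0, 0.0, 10.7], "jaw": 0}, {"linear": [0.0261, 0.0248, -0.0096], "dr": [0.0, 0.0, 10.7], "jaw": 0}, {"linear": [0.0303, 0.0195, -0.0096], "dr": [0.0, 0.0, 10.7], "jaw": 0}, {"linear": [0.0334, 0.0136, -0.0096], "dr": [0.0, 0.0, 10.7], "jaw": 0}]
[{"linear": [0.0353, 0.0071, -0.0096], "dr": [0.0, 0.0, 10.7], "jaw": 0}]
```

View pics/w12.png

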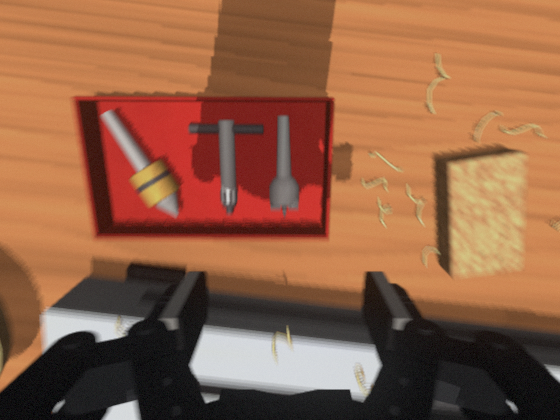

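Call:
drive_tool --commands '[{"linear":[-0.0044,0.036,-0.01],"dr":[0,0,10.6],"jaw":0},{"linear":[0.0023,0.036,-0.01],"dr":[0,0,10.6],"jaw":0},{"linear":[0.009,0.035,-0.01],"dr":[0,0,10.6],"jaw":0},{"linear":[0.0153,0.0326,-0.01],"dr":[0,0,10.6],"jaw":0},{"linear":[0.021,0.029,-0.01],"dr":[0,0,10.6],"jaw":0},{"linear":[0.026,0.025,-0.01],"dr":[0,0,10.6],"jaw":0},{"linear":[0.03,0.02,-0.01],"dr":[0,0,10.6],"jaw":0},{"linear":[0.0334,0.0136,-0.01],"dr":[0,0,10.6],"jaw":0}]'

```text
clock: 22.88
tcp_pos: [0.4222, 0.1495, 0.258]
orientation: [2.004, 2.402, 0.007]
contact_force: [0.0, -0.4, 0.1]
grip_width: 0.0855
```

Call:
drive_tool --commands '[{"linear":[0.035,0.007,-0.01],"dr":[0,0,10.6],"jaw":0},{"linear":[0,0,0],"dr":[0,0,0],"jaw":0}]'

```text
clock: 23.12
tcp_pos: [0.4223, 0.1895, 0.2689]
orientation: [2.216, 2.208, 0.013]
contact_force: [-0.9, -0.3, -0.3]
grip_width: 0.085
```

```bash
python3 - <<'E'
from h import *
o,_=st(); grab("wrist","w13"); print(o["joints"])
E
```

```text
t 23.125 tcp [0.4223 0.1895 0.2689] F [-0.9 -0.3 -0.3] w 0.085
[[0.004, 1.0, 0.015], [1.0, -0.004, -0.003], [-0.003, 0.015, -1.0]]
[-0.08029451  0.11397763 -0.51683655  1.975292    0.0777257   1.05759872
 -0.63551613]
```

View pics/w13.png

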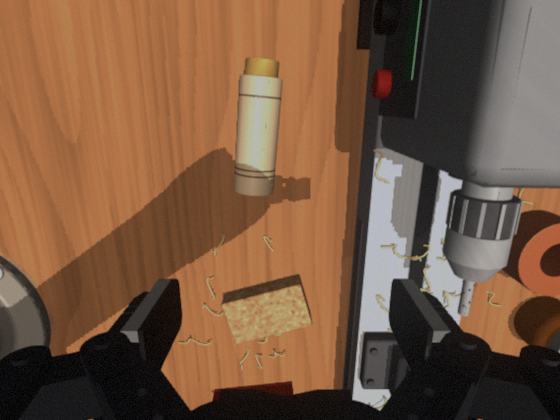

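```bash
python3 - <<'E'
from h import *
_,c=load("w13")
for n,p,z in [("ferface",(262,61),.022),("woodtop",(261,79),.03),("bot",(254.5,192),.03),("mid",(258,135),.022)]: print(n,np.round(onz(c,p,z),4))
plan([((.395,.26,.18),0,5,0)])
E
```

```text
ferface [0.4034 0.3065 0.022 ]
woodtop [0.4024 0.2891 0.03  ]
bot [0.3927 0.1738 0.03  ]
mid [0.3976 0.234  0.022 ]
[{"linear": [0.0146, -0.0057, 0.0175], "dr": [0.2, 0.1, -0.0], "jaw": 0}, {"linear": [0.0145, -0.0057, 0.0175], "dr": [0.2, 0.1, -0.0], "jaw": 0}, {"linear": [0.0145, -0.0056, 0.0176], "dr": [0.2, 0.1, -0.0], "jaw": 0}, {"linear": [0.0145, -0.0056, 0.0176], "dr": [0.2, 0.1, -0.0], "jaw": 0}, {"linear": [0.0144, -0.0055, 0.0177], "dr": [0.2, 0.1, -0.0], "jaw": 0}]
```

Call:
drive_tool --commands '[{"linear":[0.008,-0.006,0.02],"dr":[0.2,0.1,1],"jaw":0},{"linear":[0.008,-0.006,0.02],"dr":[0.2,0.1,1],"jaw":0},{"linear":[0.008,-0.006,0.02],"dr":[0.2,0.1,1],"jaw":0},{"linear":[0.008,-0.006,0.02],"dr":[0.2,0.1,1],"jaw":0},{"linear":[0.008,-0.004,0.02],"dr":[0,0,0.8],"jaw":0},{"linear":[0,0,0],"dr":[0,0,0],"jaw":0}]'

```text
clock: 23.92
tcp_pos: [0.3963, 0.2191, 0.1628]
orientation: [2.315, 2.121, -0.005]
contact_force: [-0.0, -0.0, 0.8]
grip_width: 0.0859
```

```bash
python3 - <<'E'
from h import *
o,_=st(); grab("wrist","w14"); print(o["joints"])
E
```

```text
t 23.925 tcp [0.3963 0.2191 0.1628] F [-0.  -0.   0.8] w 0.0859
[[0.088, 0.996, -0.001], [0.996, -0.088, -0.004], [-0.004, -0.001, -1.0]]
[-0.17926826  0.24531409 -0.52575383  2.10560817  0.16827874  0.83324185
 -0.89374412]
```

View pics/w14.png

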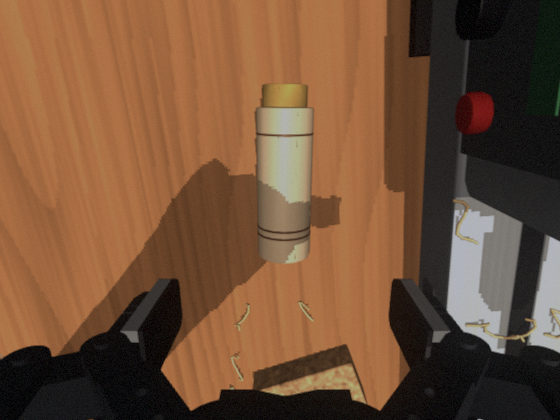

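```bash
python3 - <<'E'
from h import *
_,c=load("w14"); _,a=load("w13")
for n,p,z in [("fertop",(285,85),.038),("woodtop",(285,107),.044),("bot",(285,260),.022)]: print(n,np.round(onz(c,p,z),4))
print(tri((c,(285,107)),(a,(261,78))),tri((c,(285,261)),(a,(255,194))))
o,_=st()
plan([((.3967,.2305,.06),-4.9,4,0)])
E
```

```text
fertop [0.404  0.3071 0.038 ]
woodtop [0.4027 0.2924 0.044 ]
bot [0.3917 0.1668 0.022 ]
(array([0.4020204 , 0.29181513, 0.00865665]), [0.000699296163584823, 0.0006992961635848442]) (array([0.39300444, 0.17345556, 0.03835525]), [0.000758033791063245, 0.0007580337910633058])
t 23.975 tcp [0.3971 0.2191 0.1636] F [-0.4 -0.7 -0.5] w 0.0851
[[0.088, 0.996, 0.0], [0.996, -0.088, -0.003], [-0.003, 0.0, -1.0]]
[{"linear": [0.0029, -0.0004, 0.0259], "dr": [0.0, 0.0, -0.0], "jaw": 0}, {"linear": [0.0029, -0.0004, 0.0259], "dr": [0.0, 0.0, -0.0], "jaw": 0}, {"linear": [0.0029, -0.0004, 0.0259], "dr": [0.0, 0.0, -0.0], "jaw": 0}, {"linear": [0.0029, -0.0004, 0.0259], "dr": [0.0, 0.0, -0.0], "jaw": 0}]
```

Call:
drive_tool --commands '[{"linear":[0.003,0,0.026],"dr":[0,0,0],"jaw":0},{"linear":[0.003,0,0.026],"dr":[0,0,0],"jaw":0},{"linear":[0.003,0,0.026],"dr":[0,0,0],"jaw":0},{"linear":[0.003,0,0.02],"dr":[0,0,0],"jaw":0},{"linear":[0,0,0],"dr":[0,0,0],"jaw":0}]'

```text
clock: 24.6
tcp_pos: [0.4047, 0.2273, 0.0678]
orientation: [2.314, 2.113, 0.008]
contact_force: [0.2, 0.0, 0.6]
grip_width: 0.0852
```

```bash
python3 - <<'E'
from h import *
o,_=st()
plan([((.397,.2315,.006),-4.9,4,0)])
E
```

```text
t 24.6 tcp [0.4047 0.2273 0.0678] F [0.2 0.  0.6] w 0.0852
[[0.091, 0.996, 0.009], [0.996, -0.091, -0.003], [-0.002, 0.01, -1.0]]
[{"linear": [0.0009, -0.0022, 0.0154], "dr": [0.1, 0.0, -0.1], "jaw": 0}, {"linear": [0.0009, -0.0021, 0.0154], "dr": [0.1, 0.0, -0.1], "jaw": 0}, {"linear": [0.0009, -0.0021, 0.0154], "dr": [0.1, 0.0, -0.1], "jaw": 0}, {"linear": [0.0009, -0.0021, 0.0154], "dr": [0.1, 0.0, -0.1], "jaw": 0}]
```

Call:
drive_tool --commands '[{"linear":[0.003,-0.0075,0],"dr":[0.3,0,0],"jaw":0},{"linear":[0.001,-0.001,0.012],"dr":[0.2,0,0],"jaw":0},{"linear":[0,0,0.012],"dr":[0,0,0],"jaw":0},{"linear":[0,0,0],"dr":[0,0,0],"jaw":0}]'

```text
clock: 25.1
tcp_pos: [0.3982, 0.232, 0.0449]
orientation: [2.319, 2.115, 0.005]
contact_force: [0.5, 0.0, 0.7]
grip_width: 0.0854
```

```bash
python3 - <<'E'
from h import *
o,_=st()
plan([((.397,.2315,.006),-4.9,3,0)])
E
```

```text
t 25.1 tcp [0.3982 0.232  0.0449] F [0.5 0.  0.7] w 0.0854
[[0.092, 0.996, 0.004], [0.996, -0.092, -0.0], [0.0, 0.004, -1.0]]
[{"linear": [-0.0002, -0.0005, 0.013], "dr": [0.1, -0.0, -0.1], "jaw": 0}, {"linear": [-0.0002, -0.0004, 0.013], "dr": [0.1, -0.0, -0.1], "jaw": 0}, {"linear": [-0.0002, -0.0004, 0.013], "dr": [0.1, -0.0, -0.1], "jaw": 0}]
```

Call:
drive_tool --commands '[{"linear":[0,-0.0005,0.013],"dr":[0.1,0,0],"jaw":0},{"linear":[0,-0.0005,0.013],"dr":[0,0,0],"jaw":0},{"linear":[0,0,0.012],"dr":[0,0,0],"jaw":0},{"linear":[0,0,0],"dr":[0,0,0],"jaw":0}]'

```text
clock: 25.6
tcp_pos: [0.3971, 0.232, 0.0037]
orientation: [2.32, 2.116, 0.001]
contact_force: [0.1, -1.2, 0.3]
grip_width: 0.0858
```

```bash
python3 - <<'E'
from h import *
o,_=st()
plan([((.397,.2315,.005),-4.9,1,0)])
E
```

```text
t 25.6 tcp [0.3971 0.232  0.0037] F [ 0.1 -1.2  0.3] w 0.0858
[[0.091, 0.996, 0.002], [0.996, -0.091, -0.001], [-0.0, 0.002, -1.0]]
[{"linear": [-0.0005, -0.0001, -0.0013], "dr": [0.1, 0.0, -0.3], "jaw": 0}]
```

Call:
drive_tool --commands '[{"linear":[0,0,0],"dr":[0,0,0],"jaw":1},{"linear":[0,0,0],"dr":[0,0,0],"jaw":1},{"linear":[0,0,0],"dr":[0,0,0],"jaw":1},{"linear":[0,0,0],"dr":[0,0,0],"jaw":1}]' --force 60

```text
clock: 26.1
tcp_pos: [0.3975, 0.2323, 0.0045]
orientation: [2.319, 2.116, 0.003]
contact_force: [0.5, 0.3, -0.8]
grip_width: 0.0423
```

Call:
drive_tool --commands '[{"linear":[0,0,-0.015],"dr":[0,0,0],"jaw":1},{"linear":[0,0,-0.04],"dr":[0,0,0],"jaw":1},{"linear":[0,0,-0.05],"dr":[0,0,0],"jaw":1},{"linear":[0,0,-0.05],"dr":[0,0,0],"jaw":1},{"linear":[0,0,-0.05],"dr":[0,0,0],"jaw":1},{"linear":[0,0,0],"dr":[0,0,0],"jaw":1}]'

```text
clock: 26.85
tcp_pos: [0.396, 0.2324, 0.2203]
orientation: [2.317, 2.118, 0.005]
contact_force: [0.2, 0.1, -0.2]
grip_width: 0.0424
```

```bash
python3 - <<'E'
from h import *
o,_=st(); grab("wrist","w15"); print(o["joints"])
E
```

```text
t 26.85 tcp [0.396  0.2324 0.2203] F [ 0.2  0.1 -0.2] w 0.0424
[[0.09, 0.996, 0.004], [0.996, -0.09, 0.0], [0.001, 0.004, -1.0]]
[-0.14976185  0.17541298 -0.56977097  2.03460493  0.11788097  0.95887084
 -0.86990269]
```

View pics/w15.png

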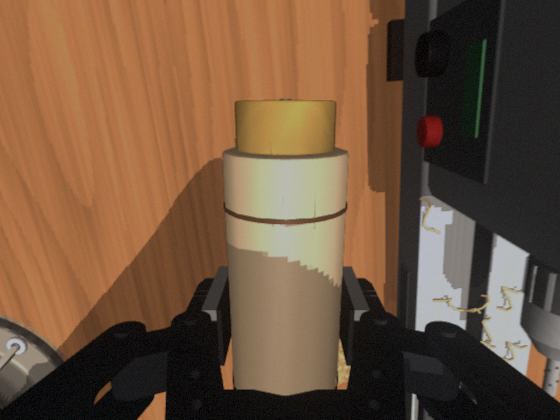

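```bash
python3 - <<'E'
from h import *
_,c=load("w15"); o,R=st()
ax=o["tcp_pos"][2]+.0175
for n,p,h in [("ferface",(285,101),.017),("woodend",(285,147),.022),("seam",(285,152),.017),("bottom",(285,389),.022)]:
    X=onz(c,p,ax+h); print(n,np.round(R.inv().apply(X-o["tcp_pos"]),4))
E
```

```text
t 26.9 tcp [0.3948 0.2314 0.2183] F [-0.6 -0.1 -0.7] w 0.0421
[[0.09, 0.996, 0.001], [0.996, -0.09, -0.002], [-0.001, 0.001, -1.0]]
ferface [ 0.0772  0.001  -0.0346]
woodend [ 0.0645  0.001  -0.0396]
seam [ 0.0625  0.001  -0.0346]
bottom [-0.0213  0.001  -0.0395]
```

```bash
python3 - <<'E'
from h import *
plan([((.46,-.05,.30),0,8,1)])
E
```

```text
[{"linear": [-0.0343, 0.0113, -0.0102], "dr": [0.0, 0.0, -0.6], "jaw": 1}, {"linear": [-0.0344, 0.0109, -0.0102], "dr": [0.0, 0.0, -0.6], "jaw": 1}, {"linear": [-0.0345, 0.0106, -0.0102], "dr": [0.0, 0.0, -0.6], "jaw": 1}, {"linear": [-0.0347, 0.0102, -0.0102], "dr": [0.0, 0.0, -0.6], "jaw": 1}, {"linear": [-0.0348, 0.0098, -0.0102], "dr": [0.0, 0.0, -0.6], "jaw": 1}, {"linear": [-0.0349, 0.0095, -0.0102], "dr": [0.0, 0.0, -0.6], "jaw": 1}, {"linear": [-0.035, 0.0091, -0.0102], "dr": [0.0, 0.0, -0.6], "jaw": 1}, {"linear": [-0.035, 0.0087, -0.0102], "dr": [0.0, 0.0, -0.6], "jaw": 1}]
```

Call:
drive_tool --commands '[{"linear":[-0.03,0.003,-0.015],"dr":[0,0,-0.6],"jaw":1},{"linear":[-0.035,0.004,-0.015],"dr":[0,0,-0.6],"jaw":1},{"linear":[-0.036,0.008,-0.01],"dr":[0,0,-0.6],"jaw":1},{"linear":[-0.036,0.012,-0.01],"dr":[0,0,-0.6],"jaw":1},{"linear":[-0.036,0.012,-0.01],"dr":[0,0,-0.6],"jaw":1},{"linear":[-0.036,0.012,-0.01],"dr":[0,0,-0.6],"jaw":1},{"linear":[-0.036,0.012,-0.01],"dr":[0,0,-0.6],"jaw":1},{"linear":[-0.03,0.01,0],"dr":[0,0,-0.6],"jaw":1}]'

```text
clock: 27.9
tcp_pos: [0.4469, -0.0545, 0.2913]
orientation: [-2.209, -2.219, 0.028]
contact_force: [0.7, 0.1, -1.7]
grip_width: 0.0425
```

Call:
drive_tool --commands '[{"linear":[0,0,0],"dr":[0,0,0],"jaw":1}]'

```text
clock: 28.02
tcp_pos: [0.446, -0.0569, 0.2897]
orientation: [-2.212, -2.213, 0.031]
contact_force: [0.8, 1.0, -1.3]
grip_width: 0.0425
```

```bash
python3 - <<'E'
from h import *
o,_=st(); im,_,_=grab("wrist","w16"); print(o["joints"])
a=cv2.imread("pics/w16.png")[0:210,330:560]; cv2.imwrite("pics/w16c.png",cv2.resize(a,None,fx=3,fy=2.8,interpolation=cv2.INTER_CUBIC))
a=cv2.imread("pics/wrist0.png")[140:310,50:250]; cv2.imwrite("pics/wrist0c.png",cv2.resize(a,None,fx=3.5,fy=3.5,interpolation=cv2.INTER_CUBIC))
E
```

```text
t 28.025 tcp [ 0.446  -0.0569  0.2897] F [ 0.8  1.  -1.3] w 0.0425
[[-0.001, 1.0, -0.023], [1.0, 0.0, -0.005], [-0.005, -0.023, -1.0]]
[ 0.25970613  0.07201693 -0.28793355  1.9628632   0.02743788  1.1332738
 -0.03918032]
```

View pics/w16.png

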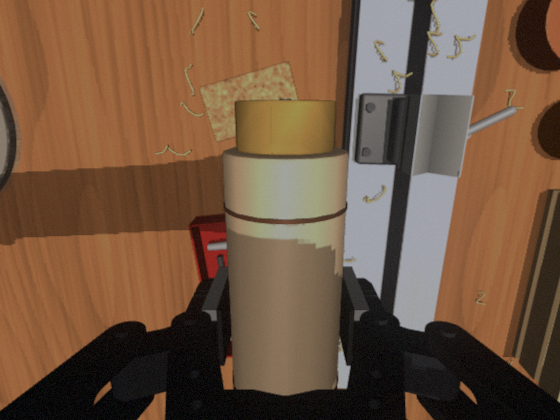

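View pics/w16c.png

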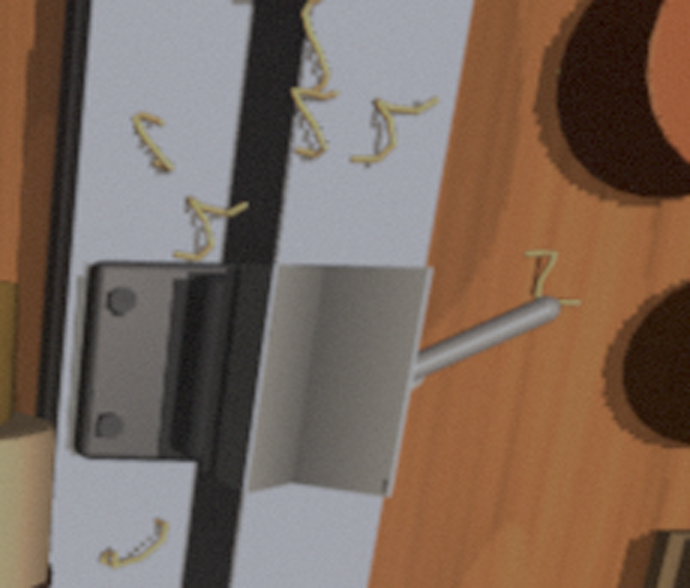

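View pics/wrist0c.png

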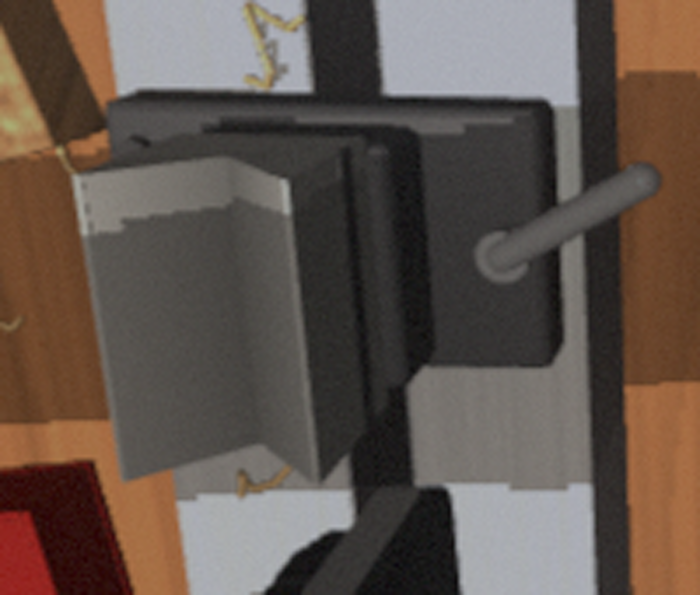

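```bash
python3 - <<'E'
from h import *
_,c=load("w16"); _,a=load("wrist0")
S={}
for n,p,q in [("n+",(421.7,94.6),(71.4,190)),("f+",(474,95.4),(132,191.4)),("n-",(412.7,175),(85.7,277)),("f-",(459.7,176.8),(140.9,277)),("b+",(437.3,95),(113.4,185)),("b-",(428.7,171.4),(124.9,266.6))]:
    X,e=tri((c,p),(a,q)); S[n]=X; z=.139 if n[0]=="b" else .157; print(n,np.round(X,4),np.round(e,4),np.round(onz(c,p,z),4),np.round(onz(a,q,z),4))
print(np.mean([S[k] for k in ["n+","n-","f+","f-"]],0))
E
```

```text
n+ [0.5418 0.0249 0.1557] [0.0001 0.0001] [0.5414 0.0251 0.157 ] [0.5426 0.0251 0.157 ]
f+ [0.5794 0.0243 0.1558] [0.0003 0.0003] [0.5787 0.0245 0.157 ] [0.58   0.0242 0.157 ]
n- [ 0.5415 -0.034   0.1567] [0.0004 0.0004] [ 0.5412 -0.0335  0.157 ] [ 0.5418 -0.0342  0.157 ]
f- [ 0.5779 -0.035   0.1554] [0. 0.] [ 0.5772 -0.0347  0.157 ] [ 0.5786 -0.0342  0.157 ]
b+ [0.5597 0.0247 0.1383] [0.0005 0.0005] [0.5593 0.0252 0.139 ] [0.5602 0.0244 0.139 ]
b- [ 0.56   -0.0344  0.1392] [0.0006 0.0006] [ 0.5599 -0.0339  0.139 ] [ 0.56   -0.0351  0.139 ]
[ 0.56014366 -0.00495364  0.15590844]
```

```bash
python3 - <<'E'
from h import *
a=cv2.imread("pics/w16.png")[80:230,200:370]; cv2.imwrite("pics/w16d.png",cv2.resize(a,None,fx=4,fy=4,interpolation=cv2.INTER_CUBIC))
_,c=load("w16"); print(-np.array(c["R"]).T@c["t"])
_,c=load("w13"); print(onz(c,(262,59),.039),onz(c,(262,61),.039),-np.array(c["R"]).T@c["t"])
_,c=load("w14"); print(onz(c,(285,86),.039),-np.array(c["R"]).T@c["t"])
E
```

```text
[0.44940028 0.01866445 0.43105127]
[0.40421993 0.30643413 0.039     ] [0.4041806  0.30466833 0.039     ] [0.42055147 0.2648856  0.41041476]
[0.403898   0.30637137 0.039     ] [0.40321366 0.29424175 0.30426703]
```

View pics/w16d.png

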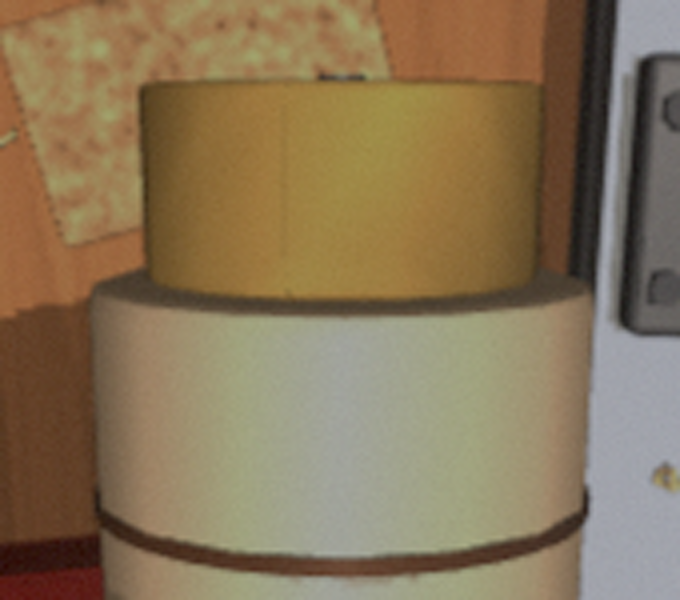

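```bash
python3 - <<'E'
from h import *
_,c=load("w16"); 
# TCP pose from wrist cal: use camera/tool fixed relation; obs at w16
R=np.array([[-0.001,1.0,-0.023],[1.0,0,-.005],[-.005,-.023,-1.0]]); t=np.array([.446,-.0569,.2897])
# intersect with tool plane z_tool=-(.0175+h)
for n,p,h,L in [("ferface",(285,100.5),.017,76),("woodend",(285,157.5),.022,60),("seam",(285,154.5),.017,60)]:
    cc,d=ray(c,p); cc=R.T@(cc-t); d=R.T@d; X=cc+d*(-(.0175+h)-cc[2])/d[2]; print(n,X.round(4),"d",X[0]*1000-L)
E
```

```text
ferface [ 0.0763  0.0001 -0.0345] d 0.282354444788794
woodend [ 0.0607  0.0001 -0.0395] d 0.7495623509445082
seam [ 0.061   0.0001 -0.0345] d 0.9517644501291755
```

```bash
python3 - <<'E'
from h import *
plan([((.56,-.0055,.24),-.2,5,1)])
E
```

```text
[{"linear": [0.01, 0.0231, 0.0094], "dr": [-0.3, 0.1, 0.1], "jaw": 1}, {"linear": [0.01, 0.023, 0.0095], "dr": [-0.3, 0.1, 0.1], "jaw": 1}, {"linear": [0.01, 0.023, 0.0096], "dr": [-0.3, 0.1, 0.1], "jaw": 1}, {"linear": [0.01, 0.0229, 0.0098], "dr": [-0.3, 0.1, 0.1], "jaw": 1}, {"linear": [0.0101, 0.0228, 0.0099], "dr": [-0.3, 0.1, 0.1], "jaw": 1}]
```

Call:
drive_tool --commands '[{"linear":[0.01,0.022,0.009],"dr":[-0.3,0.1,0],"jaw":1},{"linear":[0.01,0.022,0.009],"dr":[-0.3,0.1,0],"jaw":1},{"linear":[0.01,0.022,0.009],"dr":[-0.3,0.1,0],"jaw":1},{"linear":[0.01,0.022,0.009],"dr":[-0.3,0.1,0],"jaw":1},{"linear":[0.009,0.02,0.009],"dr":[-0.3,0.1,0],"jaw":1},{"linear":[0,0,0],"dr":[0,0,0],"jaw":1}]'

```text
clock: 28.82
tcp_pos: [0.5496, 0.0039, 0.2361]
orientation: [-2.2, -2.227, 0.001]
contact_force: [-0.3, 0.5, -1.3]
grip_width: 0.0425
```

```bash
python3 - <<'E'
from h import *
o,_=st()
plan([((.56,-.0055,.19),-.2,3,1)])
E
```

```text
t 28.825 tcp [0.5496 0.0039 0.2361] F [-0.3  0.5 -1.3] w 0.0425
[[-0.012, 1.0, -0.009], [1.0, 0.012, 0.008], [0.008, -0.009, -1.0]]
[{"linear": [-0.0033, 0.0036, 0.0153], "dr": [-0.2, -0.1, 0.3], "jaw": 1}, {"linear": [-0.0032, 0.0035, 0.0153], "dr": [-0.2, -0.1, 0.3], "jaw": 1}, {"linear": [-0.0032, 0.0035, 0.0154], "dr": [-0.2, -0.1, 0.3], "jaw": 1}]
```

Call:
drive_tool --commands '[{"linear":[-0.0047,0.005,0.012],"dr":[-0.3,-0.2,0.5],"jaw":1},{"linear":[-0.0047,0.005,0.012],"dr":[-0.3,-0.2,0.5],"jaw":1},{"linear":[0,0,0.01],"dr":[0,0,0],"jaw":1},{"linear":[0,0,0],"dr":[0,0,0],"jaw":1}]'

```text
clock: 29.32
tcp_pos: [0.5573, -0.0063, 0.1989]
orientation: [-2.229, -2.214, 0.002]
contact_force: [0.9, 0.1, -1.4]
grip_width: 0.0426
```

```bash
python3 - <<'E'
from h import *
o,_=st()
plan([((.56,-.0055,.175),-.2,2,1)])
E
```

```text
t 29.325 tcp [ 0.5573 -0.0063  0.1989] F [ 0.9  0.1 -1.4] w 0.0426
[[0.006, 1.0, -0.001], [1.0, -0.006, -0.001], [-0.001, -0.001, -1.0]]
[{"linear": [0.0004, 0.0013, 0.012], "dr": [-0.0, 0.0, -0.1], "jaw": 1}, {"linear": [0.0004, 0.0013, 0.012], "dr": [-0.0, 0.0, -0.1], "jaw": 1}]
```

Call:
drive_tool --commands '[{"linear":[0.0005,0.002,0.012],"dr":[0,0,-0.1],"jaw":1},{"linear":[0.0004,0.0013,0.01],"dr":[0,0,-0.1],"jaw":1},{"linear":[0,0,0],"dr":[0,0,0],"jaw":1}]'

```text
clock: 29.7
tcp_pos: [0.5609, -0.0055, 0.1757]
orientation: [2.224, 2.218, -0.001]
contact_force: [-0.9, -0.1, -1.3]
grip_width: 0.0424
```

```bash
python3 - <<'E'
from h import *
o,_=st(); grab("wrist","w17"); grab("side","s17"); grab("scene","c17")
plan([((.56,-.0055,.155),-.2,2,1)])
a=cv2.imread("pics/s17.png")[150:290,200:360]; cv2.imwrite("pics/s17c.png",cv2.resize(a,None,fx=4,fy=4,interpolation=cv2.INTER_CUBIC))
E
```

```text
t 29.7 tcp [ 0.5609 -0.0055  0.1757] F [-0.9 -0.1 -1.3] w 0.0424
[[0.003, 1.0, -0.0], [1.0, -0.003, -0.001], [-0.001, -0.0, -1.0]]
[{"linear": [-0.0, -0.0008, 0.011], "dr": [0.0, 0.0, 0.0], "jaw": 1}, {"linear": [-0.0, -0.0008, 0.011], "dr": [0.0, 0.0, 0.0], "jaw": 1}]
```

View pics/w17.png

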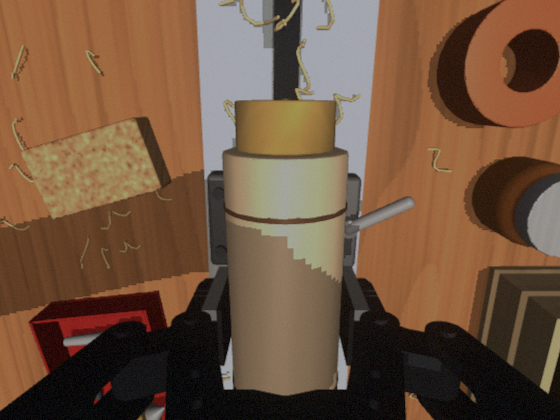

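View pics/s17c.png

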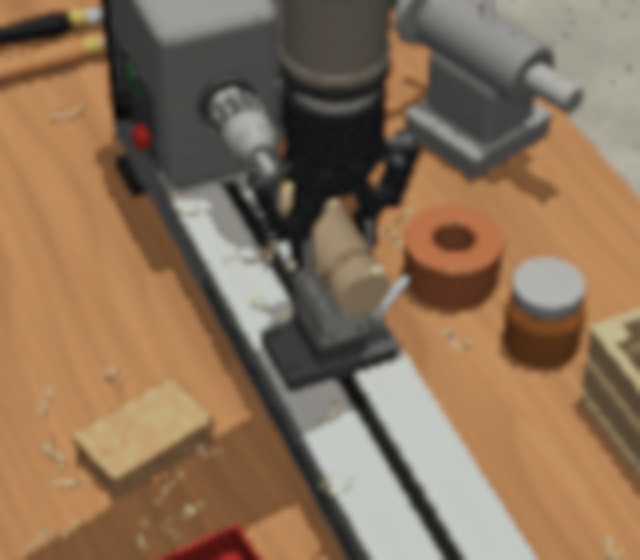

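```bash
python3 - <<'E'
from h import *
_,c=load("s17"); a=cv2.imread("pics/s17.png")[190:250,255:325]; cv2.imwrite("pics/s17d.png",cv2.resize(a,None,fx=9,fy=9,interpolation=cv2.INTER_CUBIC))
for d in (-.003,0,.003): print(d,[proj(c,(.561+ox,-.0655+d,.193+oz)).round(1).tolist() for ox,oz in [(0,0),(.022,0),(-.022,0),(0,.022),(0,-.022)]])
E
```

```text
-0.003 [[291.3, 223.9], [297.9, 221.8], [284.6, 226.1], [291.5, 218.6], [291.1, 229.1]]
0 [[290.9, 223.3], [297.4, 221.2], [284.2, 225.4], [291.0, 218.0], [290.7, 228.4]]
0.003 [[290.4, 222.6], [297.0, 220.5], [283.8, 224.8], [290.6, 217.4], [290.3, 227.8]]
```

View pics/s17d.png

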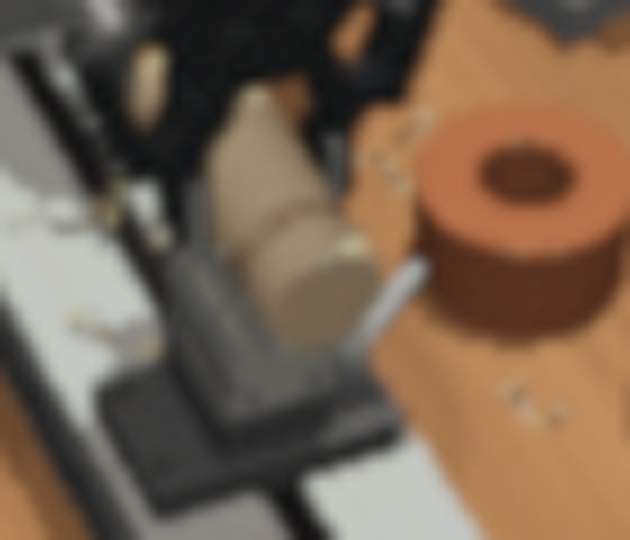

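Call:
drive_tool --commands '[{"linear":[0,-0.001,0.009],"dr":[0,0,0],"jaw":1},{"linear":[0,-0.0005,0.008],"dr":[0,0,0],"jaw":1},{"linear":[0,0,0],"dr":[0,0,0],"jaw":1}]'

```text
clock: 30.22
tcp_pos: [0.5602, -0.0055, 0.1591]
orientation: [2.223, 2.216, 0.002]
contact_force: [-0.7, -0.0, -1.1]
grip_width: 0.0423
```

```bash
python3 - <<'E'
from h import *
o,_=st()
plan([((.56,-.0055,.154),-.2,1,1)])
E
```

```text
t 30.225 tcp [ 0.5602 -0.0055  0.1591] F [-0.7 -0.  -1.1] w 0.0423
[[0.003, 1.0, 0.003], [1.0, -0.003, -0.001], [-0.001, 0.003, -1.0]]
[{"linear": [0.0, -0.0002, 0.0051], "dr": [0.1, 0.0, 0.0], "jaw": 1}]
```

Call:
drive_tool --commands '[{"linear":[0,0,0.004],"dr":[0.1,0,0.2],"jaw":1},{"linear":[0,0,0],"dr":[0,0,0],"jaw":1}]'

```text
clock: 30.48
tcp_pos: [0.5602, -0.0055, 0.1549]
orientation: [2.228, 2.213, 0.0]
contact_force: [0.0, 0.5, -0.7]
grip_width: 0.0425
```

Call:
drive_tool --commands '[{"linear":[0,0,0.0015],"dr":[0,0,0],"jaw":1},{"linear":[0,0,0],"dr":[0,0,0],"jaw":1}]'

```text
clock: 30.72
tcp_pos: [0.5605, -0.0055, 0.1535]
orientation: [2.228, 2.213, 0.001]
contact_force: [-0.3, 0.6, -1.4]
grip_width: 0.0425
```

```bash
python3 - <<'E'
from h import *
o,_=st()
E
```

```text
t 30.725 tcp [ 0.5605 -0.0055  0.1535] F [-0.3  0.6 -1.4] w 0.0425
[[0.007, 1.0, 0.001], [1.0, -0.007, -0.001], [-0.001, 0.001, -1.0]]
```

Call:
drive_tool --commands '[{"linear":[0,0,0.001],"dr":[0,0,0],"jaw":1},{"linear":[0,0,0],"dr":[0,0,0],"jaw":1}]'

```text
clock: 30.98
tcp_pos: [0.5603, -0.0055, 0.1532]
orientation: [2.228, 2.213, 0.0]
contact_force: [-0.9, 0.6, -0.7]
grip_width: 0.0424
```

Call:
drive_tool --commands '[{"linear":[0,0,0.001],"dr":[0,0,0],"jaw":1},{"linear":[0,0,0],"dr":[0,0,0],"jaw":1}]'

```text
clock: 31.22
tcp_pos: [0.5604, -0.0054, 0.1532]
orientation: [2.228, 2.212, 0.0]
contact_force: [-1.8, -0.3, -0.1]
grip_width: 0.0422
```

Call:
drive_tool --commands '[{"linear":[0,0,0],"dr":[0,0,0],"jaw":0.3},{"linear":[0,0,0],"dr":[0,0,0],"jaw":0.3},{"linear":[0,0,0],"dr":[0,0,0],"jaw":0.3},{"linear":[0,0,0],"dr":[0,0,0],"jaw":0.3}]'

```text
clock: 31.72
tcp_pos: [0.5612, -0.0053, 0.153]
orientation: [2.227, 2.212, 0.003]
contact_force: [0.2, -0.4, 0.7]
grip_width: 0.0598
```

```bash
python3 - <<'E'
from h import *
o,_=st(); grab("wrist","w18"); grab("side","s18")
a=cv2.imread("pics/w18.png")[60:340,150:420]; cv2.imwrite("pics/w18c.png",cv2.resize(a,None,fx=2.1,fy=2.1,interpolation=cv2.INTER_CUBIC))
E
```

```text
t 31.725 tcp [ 0.5612 -0.0053  0.153 ] F [ 0.2 -0.4  0.7] w 0.0598
[[0.007, 1.0, 0.003], [1.0, -0.007, -0.001], [-0.001, 0.003, -1.0]]
```

View pics/w18c.png

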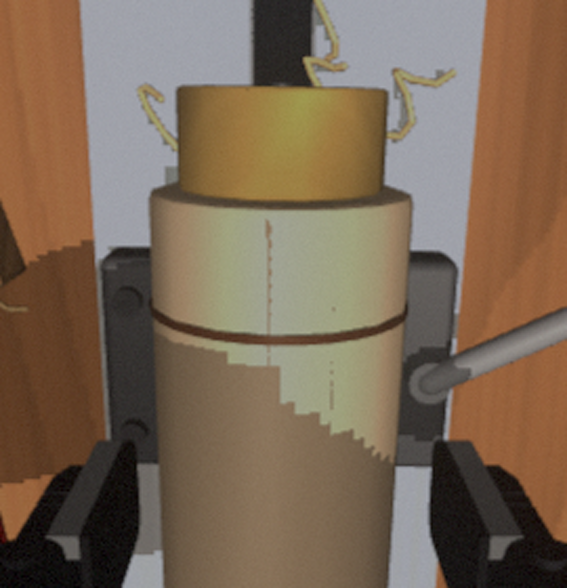

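```bash
python3 - <<'E'
from h import *
_,c=load("w18")
for n,p,h,L in [("ferface",(284,101.2),.017,.076),("woodend",(283.5,158.6),.022,.060),("seam",(283.5,154.5),.017,.06)]:
    X=onz(c,p,.170+h); print(n,X.round(4),"mid y",(X[1]-L).round(4))
# block's +y edge / saddle in same image: saddle edge top at z .118 & plate at .093
print(onz(c,(100/2.1+150,252/2.1+60),.093),onz(c,(105/2.1+150,462/2.1+60),.093))
a=cv2.imread("pics/s18.png")[190:250,255:325]; cv2.imwrite("pics/s18d.png",cv2.resize(a,None,fx=9,fy=9,interpolation=cv2.INTER_CUBIC))
_,s=load("s18")
for d in (-.003,0,.003): print(d,[proj(s,(.5603,-.065+d,.170)).round(1).tolist()])
E
```

```text
ferface [0.5614 0.0708 0.187 ] mid y -0.0052
woodend [0.5612 0.0551 0.192 ] mid y -0.0049
seam [0.5612 0.0556 0.187 ] mid y -0.0044
[0.51164515 0.02922109 0.093     ] [ 0.5081398  -0.03419368  0.093     ]
-0.003 [[290.8, 229.3]]
0 [[290.4, 228.6]]
0.003 [[290.0, 228.0]]
```

View pics/s18d.png

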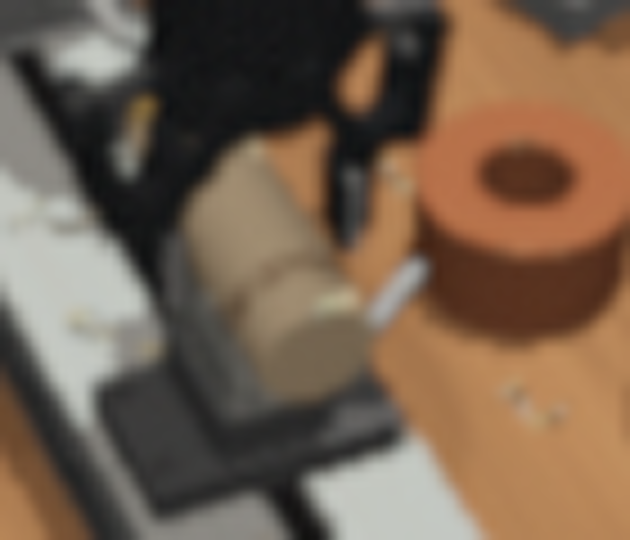

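Call:
drive_tool --commands '[{"linear":[0,-0.001,0],"dr":[0.1,0,0.2],"jaw":0.3},{"linear":[0,0,0],"dr":[0,0,0],"jaw":1},{"linear":[0,0,0],"dr":[0,0,0],"jaw":1},{"linear":[0,0,0],"dr":[0,0,0],"jaw":1},{"linear":[0,0,0],"dr":[0,0,0],"jaw":1}]' --force 50

```text
clock: 32.45
tcp_pos: [0.5597, -0.0053, 0.1534]
orientation: [2.233, 2.208, -0.0]
contact_force: [-0.5, 0.4, 1.9]
grip_width: 0.0426
```

Call:
drive_tool --commands '[{"linear":[0,0,0.003],"dr":[0,0,0],"jaw":1}]'

```text
clock: 32.58
tcp_pos: [0.5598, -0.0053, 0.153]
orientation: [2.233, 2.207, -0.001]
contact_force: [-16.6, -1.6, 41.9]
grip_width: 0.0426
```

```bash
python3 - <<'E'
from h import *
o,_=st(); print(o["moment"].round(2))
E
```

```text
t 32.575 tcp [ 0.5598 -0.0053  0.153 ] F [-16.6  -1.6  41.9] w 0.0426
[[0.012, 1.0, 0.001], [1.0, -0.012, -0.002], [-0.002, 0.001, -1.0]]
[-0.25  3.48 -0.03]
```

Call:
drive_tool --commands '[{"linear":[0,0,0],"dr":[0,0,0],"jaw":1},{"linear":[0,0,0],"dr":[0,0,0],"jaw":1}]'

```text
clock: 32.83
tcp_pos: [0.5598, -0.0053, 0.1536]
orientation: [2.233, 2.207, -0.001]
contact_force: [0.1, 0.3, -1.4]
grip_width: 0.0427
```

Call:
drive_tool --commands '[{"linear":[0,-0.0005,0.001],"dr":[0,0,0],"jaw":1}]'

```text
clock: 32.95
tcp_pos: [0.5598, -0.0053, 0.1533]
orientation: [2.232, 2.207, 0.0]
contact_force: [-4.9, -0.8, 15.1]
grip_width: 0.0421
```

```bash
python3 - <<'E'
from h import *
for i in range(3):
    o=monitor.get_obs(); print(o["clock"],o["contact_force"].round(1),o["tcp_pos"].round(4)); viewer.grab_frame("wrist")
o=monitor.get_obs(); print(o["clock"],o["contact_force"].round(1),o["tcp_pos"].round(4))
E
```

```text
32.95 [-4.9 -0.8 15.1] [ 0.5598 -0.0053  0.1533]
33.0 [-2.9  0.2  8.2] [ 0.5598 -0.0053  0.1533]
33.05 [-3.8 -0.8  9. ] [ 0.5598 -0.0053  0.1533]
33.1 [-3.7 -0.3  9.5] [ 0.5598 -0.0053  0.1533]
```

Call:
drive_tool --commands '[{"linear":[0,0,0],"dr":[0,0,0],"jaw":1},{"linear":[0,0,0],"dr":[0,0,0],"jaw":1},{"linear":[0,-0.002,0.0012],"dr":[0,0,0],"jaw":1}]'

```text
clock: 33.48
tcp_pos: [0.5597, -0.0053, 0.1533]
orientation: [2.23, 2.205, 0.005]
contact_force: [3.2, -0.9, 10.8]
grip_width: 0.0426
```

```bash
python3 - <<'E'
from h import *
for i in range(3):
    o=monitor.get_obs(); print(o["clock"],o["contact_force"].round(1),o["tcp_pos"].round(4)); viewer.grab_frame("wrist")
o=monitor.get_obs(); print(o["clock"],o["contact_force"].round(1),o["tcp_pos"].round(4))
E
```

```text
33.475 [ 3.2 -0.9 10.8] [ 0.5597 -0.0053  0.1533]
33.525 [ 1.4 -0.4  7.5] [ 0.5598 -0.0053  0.1533]
33.575 [ 1.9 -0.5  7.7] [ 0.5597 -0.0053  0.1533]
33.625 [ 0.7 -0.3  6.9] [ 0.5597 -0.0053  0.1533]
```

Call:
drive_tool --commands '[{"linear":[0,0,0],"dr":[0,0,0],"jaw":1},{"linear":[0,0,0],"dr":[0,0,0],"jaw":1},{"linear":[0,-0.0022,0.0023],"dr":[0,0,0],"jaw":1}]'

```text
clock: 34.0
tcp_pos: [0.5598, -0.0054, 0.1532]
orientation: [2.229, 2.202, 0.01]
contact_force: [-1.1, -1.3, 24.9]
grip_width: 0.0428
```

```bash
python3 - <<'E'
from h import *
for i in range(4):
    o=monitor.get_obs(); print(o["clock"],o["contact_force"].round(1),o["tcp_pos"].round(4)); 
    if i<3: viewer.grab_frame("wrist")
    else: grab("wrist","w19"); grab("side","s19"); grab("scene","c19")
o=monitor.get_obs(); print(o["clock"],o["contact_force"].round(1),o["moment"].round(2),o["tcp_pos"].round(4)); st()
E
```

```text
34.0 [-1.1 -1.3 24.9] [ 0.5598 -0.0054  0.1532]
34.05 [-1.2 -1.1 15.9] [ 0.5598 -0.0053  0.1532]
34.1 [-1.1  0.  14.9] [ 0.5598 -0.0053  0.1532]
34.15 [-1.5 -0.3 15.1] [ 0.5598 -0.0054  0.1533]
34.3 [-1.4 -1.3 16.4] [-0.2   0.37 -0.03] [ 0.5598 -0.0053  0.1532]
t 34.3 tcp [ 0.5598 -0.0053  0.1532] F [-1.4 -1.3 16.4] w 0.0426
[[0.012, 1.0, 0.011], [1.0, -0.012, -0.002], [-0.002, 0.011, -1.0]]
```

View pics/w19.png

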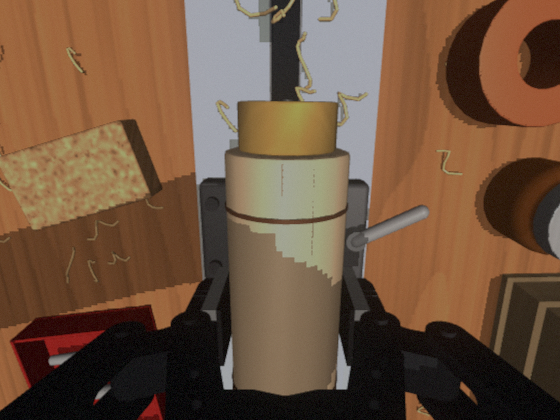

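View pics/s19.png

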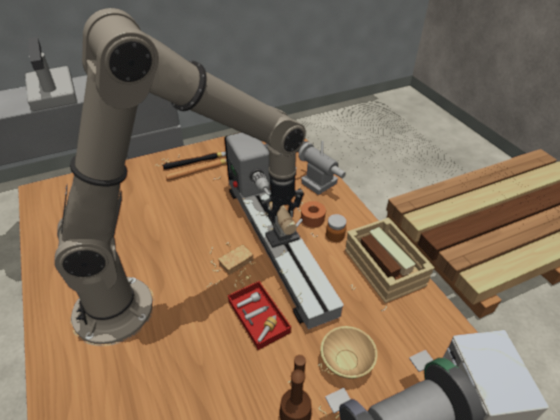

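```bash
python3 - <<'E'
from h import *
print(monitor.get_obs()["contact_force"].round(1)); print(job.hand_in())
E
```

```text
[-1.4 -1.3 16.4]
the job is handed in; nothing more can be done
None
```

I finished the job and handed it in at about 34 s, well under the 72 s limit.

**Accessories:** I laid the live centre, the chuck key and the spur centre one by one in the red tray. Each was lowered to about the tray floor before I let go. The last wrist and side pictures show all three lying inside the tray, clear of each other.

**Handle:** It sits in the V-block with the ferrule towards the drill. I opened the gripper once so it could settle in the V, then gripped it again. The middle of the wood measured y ≈ −0.005 m, and the middle of the block is also −0.005 m, so it is centred to within about 1–2 mm.

**Press:** At hand-in the downward push was steady at about 16 N, with a sideways force of −1.4 N, so both faces of the V carry the load.

**Checks that were off or disagreed:**
- My first trial press reached 42 N and leaned on the far face, so I eased it off and rebalanced it before the final press.
- At the end the tool, and the handle with it, was turned about 0.7° from the lathe's y axis. My V-block measurement gives about 0.3–0.5°, which is within the measuring error.
- Estimates of where the handle sat lengthways in the grip differed by about 2 mm between views. The check with the handle seated in the V settled it.
- The fingers read 1–2 mm under the nominal diameter on every part they held.
- I did not measure the other items one by one; nothing looked moved in the side and wrist pictures.

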